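# Strip the collars from a bench arbor into the tray

## Robot

A 7-joint arm with a two-finger parallel gripper is mounted at the origin on a cart in front of the work surface, level with it; the furniture and walls round the work are solid. World frame = base frame: x ahead of the robot, y to its left, z up, the work surface at z = 0. Lengths are in m, angles in degrees, forces in N, time in s.
With the tool pointing down it reaches from about 0.425 to 0.875 m from the base axis. Payload 4.7 kg.
Tool frame: the origin (TCP) lies between the finger pads; the fingertips stand 8 mm ahead of it and the grasp point (between the pads) lies 11 mm behind it; x points along the fingers, z is the direction in which the jaws open and shut, and the axes are right-handed (so a half turn about x gives the same grasp; the last joint's range is limited). The gripper opens to 87 mm and grips with 3 to 60 N. Pads are 19 mm wide; open, the fingers measure 117 mm over their backs; the gripper's body (75 mm by 190 mm) begins 51 mm behind the grasp point.
Start: joints at [65.208, 18.392, -4.016, 83.108, 1.295, 78.541, -3.26], TCP at [0.281, -0.586, 0.231] pointing down, gripper open.
Joint ranges: [-163.93, 163.93], [-17.29, 119.83], [-79.2, 71.16], [3.27, 140.29], [-89.18, 269.18], [5.43, 117.66], [-154.24, 154.24]. Speed limits (degrees/s): [147.25, 147.25, 180, 180, 180, 180, 180].

## Interface

Orientations are given as [roll, pitch, yaw] about the fixed x, y, z axes, in that order (R = Rz(yaw) Ry(pitch) Rx(roll)).
In Python, from cell import telemetry, vision, sign_off gives the robot as it stands. The module is installed in compiled form; this text tells all that it offers.
- The arm moves only by the tool drive_tool, never from a script. Its arguments are lists of equal length, an entry for each row: "offset": the shift along the tool's x, y, z in m, a list of three; "angular": the turn, a rotation vector about the tool's x, y, z in rad, a list of three. A call has 1 to 10 rows; each row is the pose to reach, as a shift and turn from the pose measured when the call began, along the tool's axes at that moment; what a row does not reach only later rows make up. A row lasts 1/8 s, in which the tool goes at most 62.5 mm and 10.7 degrees, less where a joint would pass 70% of its speed; a pose out of reach is approached as far as the arm can. A call with a gripper value outside its range is refused whole. "fingers" is the closure, from -1 (fully open) to 1 (shut), set as the call begins (left out, the last holds). The fingers move at their own pace and stop on an object; "squeeze" is the grip in N (left out, the last holds). Time passes only in rows, so rows that repeat a pose let the fingers close. It gives the time, the measured TCP pose, the force and the opening at its end, in the units of the state.
- telemetry.get_obs(): the state, without advancing time (a new reading comes with each control period).
- vision.read_camera(name): name is "scene" or "top"; returns a dict with "pixels" (400x640x3 uint8, red, green, blue), "intrinsics" (3x3 intrinsics, pixels), "world_from_camera" (4x4, takes a point from camera to world coordinates). Camera axes: x right, y up, looking along -z (the intrinsics and any distortion apply to the point x, -y, -z); pixel columns grow to the right and rows downward; lengths in m; the calibration is good to about 2 mm. A picture is of the moment at which its call begins. There is no depth.
- sign_off(): hands the job in, once; it reports no verdict.
The state is a dict: "time_s": time; "qpos": joint angles; "joint_velocities": joint speeds; "effort": joint torques, N m; "tool_pos": TCP position; "tool_rot": TCP orientation; "force": force on the tool from outside, world axes, zero at the start; "wrist_torque": the same for the moment, N m; "grip_width": finger opening in m.
Only numpy, scipy, OpenCV 4.12 (cv2) and the standard library are available. Lean on these libraries where they do the work, as an engineer would, in place of code of your own. Each camera call takes 0.05 s, during which the arm holds its last target.

## Task

Strip the bench arbor: turn its selector from the one-dot mark to the two-dot mark so that the stop finger near the end of the shaft folds away, slide every collar off the open end of the shaft and put them all in the larger compartment of the loose wooden tray in front, each resting on the tray's floor. Only when all the collars are in there, park the selector on the three-dot mark. Leave the mug, the loupe and the black marker where they are.

Things in the scene. Friction and masses are not known exactly. Their poses are not given: they have to be found in the camera images.
- arbor_stand: grey fixed stand: dark foot plate 120 x 94 x 14 mm, grey headstock 84 mm (its x) x 72 mm (its y), 132 mm high. From a round boss on the headstock a level steel shaft 14 mm in diameter sticks out along the stand's own -y, its axis 110 mm above the bench, nothing underneath; the far end is open. Origin: on the bench under the middle of the headstock
- shaft_root (a point): on the shaft's axis where the shaft leaves the boss, 40 mm from the stand's origin in plan
- shaft_tip (a point): on the shaft's axis at its open end, 175 mm from shaft_root. 21 mm before this end a 5 mm thick stop finger swings out of the shaft with the selector: at one dot it stands up 9 mm above the shaft and no collar can pass; at two dots it lies inside the shaft, which is clear; at three dots it sticks out downwards
- selector (a joint): angle of the selector knob on top of the headstock, rad, growing clockwise seen from above. It clicks into three notches: 0 at the one-dot mark (start), 0.785 at the two-dot mark, 1.571 at the three-dot mark, with stops just past the outer two; let go near a notch, it springs into it. Takes about 0.07 N m to turn; the marks are raised black dots on the dial plate under it
- selector_grip (a point): on the knob's axis at a good grip height, 23 mm above the knob's underside, 9 mm below its top; turns with the knob. The knob is a black bar 48 mm long, 11 mm wide, 26 mm high on a disc 50 mm across, 6 mm thick, over a dial plate 71 mm across. Its x axis runs along the bar towards the white line on its pointing end
- tray: open loose wooden tray at the front of the bench (not the like one fixed at the back), 220 mm (its x) x 300 mm (its y) x 55 mm, 0.55 kg, walls 12 mm, floor 6 mm thick. Origin: centre of its underside. A divider 44 mm high runs along its x from y = +20 to +30 mm; the larger compartment is its inside from y = -138 to +20 mm and x = -98 to +98 mm.
- collar_1: octagonal steel collar, 48 mm across outer flats, 20 mm thick, bore 24 mm across flats, 0.2 kg; may be absent. Origin: its centre; its y axis is the bore axis, x and z are square to flats. At the start it hangs on the shaft, centre 5 mm below the shaft axis (10 mm play), neighbours 4 mm or more apart; it may turn about the shaft. Grip across opposite flats. It stands on a flat (centre 24 mm up) or lies on a face (10 mm up)
- collar_2: octagonal steel collar, 48 mm across outer flats, 20 mm thick, bore 24 mm across flats, 0.2 kg; may be absent. Origin: its centre; its y axis is the bore axis, x and z are square to flats. At the start it hangs on the shaft, centre 5 mm below the shaft axis (10 mm play), neighbours 4 mm or more apart; it may turn about the shaft. Grip across opposite flats. It stands on a flat (centre 24 mm up) or lies on a face (10 mm up)
- collar_3: octagonal steel collar, 48 mm across outer flats, 20 mm thick, bore 24 mm across flats, 0.2 kg; may be absent. Origin: its centre; its y axis is the bore axis, x and z are square to flats. At the start it hangs on the shaft, centre 5 mm below the shaft axis (10 mm play), neighbours 4 mm or more apart; it may turn about the shaft. Grip across opposite flats. It stands on a flat (centre 24 mm up) or lies on a face (10 mm up)
- collar_4: octagonal steel collar, 48 mm across outer flats, 20 mm thick, bore 24 mm across flats, 0.2 kg; may be absent. Origin: its centre; its y axis is the bore axis, x and z are square to flats. At the start it hangs on the shaft, centre 5 mm below the shaft axis (10 mm play), neighbours 4 mm or more apart; it may turn about the shaft. Grip across opposite flats. It stands on a flat (centre 24 mm up) or lies on a face (10 mm up)
- mug: bystander: enamel mug, 82 mm across, 88 mm high; origin centre of its underside
- loupe: bystander: folding loupe, 33 x 68 x 18 mm; origin centre of its underside
- marker: bystander: black marker, 135 mm long, 11 mm thick, lying along its y; origin under its middle
Not all that is in view belongs to the job. What is shaped like the collar_1 but pink is not meant. Leave any pink look-alike of the collar_2 alone.

How it is judged (in metres and radians):
On the way, in this order (a step that is already met when the one before it is completed fails the run):
1. the selector rests at the two-dot mark (value of joint selector between 0.655 and 0.915 rad), for 0.3 s.
2. every collar lies in the tray's larger compartment, the selector still at two dots (x of collar_1 in the frame of tray between -0.09 and 0.09 m and y of collar_1 in the frame of tray between -0.135 and 0.015 m and z of collar_1 in the frame of tray between 0.008 and 0.04 m and linear speed of each of collar_1, collar_2, collar_3, collar_4 below 0.03 m/s and x of collar_2 in the frame of tray between -0.09 and 0.09 m and y of collar_2 in the frame of tray between -0.135 and 0.015 m and z of collar_2 in the frame of tray between 0.008 and 0.04 m and x of collar_3 in the frame of tray between -0.09 and 0.09 m and y of collar_3 in the frame of tray between -0.135 and 0.015 m and z of collar_3 in the frame of tray between 0.008 and 0.04 m and x of collar_4 in the frame of tray between -0.09 and 0.09 m and y of collar_4 in the frame of tray between -0.135 and 0.015 m and z of collar_4 in the frame of tray between 0.008 and 0.04 m and value of joint selector between 0.585 and 0.985 rad), for 0.3 s.
3. the selector rests at the three-dot mark (value of joint selector between 1.441 and 1.701 rad), for 0.3 s.
At the end, for the whole second after the job is handed in: Every collar present rests (slower than 0.03 m/s) on the floor of the tray's larger compartment, standing or flat, its centre 8 to 40 mm above the tray's underside, and the selector stands at three dots within 0.13 rad; the tray is level (all of step 3 and x of collar_1 in the frame of tray between -0.09 and 0.09 m and y of collar_1 in the frame of tray between -0.135 and 0.015 m and z of collar_1 in the frame of tray between 0.008 and 0.04 m and linear speed of each of collar_1, collar_2, collar_3, collar_4 below 0.03 m/s and x of collar_2 in the frame of tray between -0.09 and 0.09 m and y of collar_2 in the frame of tray between -0.135 and 0.015 m and z of collar_2 in the frame of tray between 0.008 and 0.04 m and x of collar_3 in the frame of tray between -0.09 and 0.09 m and y of collar_3 in the frame of tray between -0.135 and 0.015 m and z of collar_3 in the frame of tray between 0.008 and 0.04 m and x of collar_4 in the frame of tray between -0.09 and 0.09 m and y of collar_4 in the frame of tray between -0.135 and 0.015 m and z of collar_4 in the frame of tray between 0.008 and 0.04 m and angle between tray's own z axis and vertical below 0.1 rad); the robot touches nothing.
It fails at once if the mug is pushed more than 30 mm (distance of mug from where it was at the start of the episode above 0.03 m).
It fails at once if the loupe is pushed more than 30 mm (distance of loupe from where it was at the start of the episode above 0.03 m).
It fails at once if the marker is pushed more than 30 mm (distance of marker from where it was at the start of the episode above 0.03 m).
Of collar_1, collar_2, collar_3, collar_4 only 3 to 4 are there at a start; the rules pass over those that are not, and their reading is None.
At some moment in a run one of tray may be knocked a few centimetres aside while the robot is not near it.
Once in a run the grip may slacken for a moment while it holds something.
It also fails if it takes over 208 s, if anything falls off the work surface, if the arm or the gripper's body presses on something with over 40 N, if the wrist force passes 120 N, or if a joint passes its speed limit or range.

## Working session

There is one attempt and no reset: what is moved stays moved. The work goes in short steps, Python scripts to look and compute and a tool call to move; the robot and the scene stay as the last step left them, time stands still between calls to the robot, and variables do not carry over. Pictures are saved under pics/ and viewed, and the job is handed in when it is done.

Besides the shell and the picture viewer there is one more tool, called in YAML: its name, and indented under it one key for each argument. drive_tool: Moves the arm, as the interface text tells. Its arguments: {"type":"object","properties":{"offset":{"type":"array"},"angular":{"type":"array"},"fingers":{"type":"number"},"squeeze":{"type":"number"}},"required":["offset","angular"]}

```bash
mkdir -p pics
python3 - <<'E'
from cell import telemetry, vision
import cv2
print(telemetry.get_obs())
for n in("scene","top"):
    d=vision.read_camera(n); cv2.imwrite(f"pics/{n}0.png",d["pixels"][:,:,::-1]); print(n,d["intrinsics"],d["world_from_camera"],d.keys())
E
```

```text
{'time_s': 0.0, 'qpos': array([65.20940904, 18.44013668, -4.01410391, 83.17541861,  1.29539739,
       78.53983545, -3.26102214]), 'joint_velocities': array([ 0.09600856,  0.012572  , -0.039694  , -0.06702029,  0.01395787,
        0.0741535 ,  0.06063548]), 'effort': array([-8.96834881e-04, -4.91289639e+01, -4.04193560e-01, -3.12528169e+01,
       -6.37866464e-02,  4.37572156e-02,  1.57159648e-04]), 'tool_pos': array([ 0.28054641, -0.58574347,  0.22944457]), 'tool_rot': array([-176.58957623,   89.88967273,  119.00847835]), 'force': array([-0.58919502,  0.17299391, -0.74882967]), 'wrist_torque': array([ 0.00589629,  0.02943662, -0.03692096]), 'grip_width': 0.08685413718837862}
scene [[468.59034521   0.         326.64845799]
 [  0.         468.59034521 209.38318902]
 [  0.           0.           1.        ]] [[-0.62547798  0.681265   -0.38033577  0.10615046]
 [-0.78023124 -0.54866484  0.30034331  0.19111955]
 [-0.00406348  0.48460798  0.87472201  1.12842635]
 [ 0.          0.          0.          1.        ]] dict_keys(['pixels', 'intrinsics', 'world_from_camera'])
top [[509.12345985   0.         315.48194405]
 [  0.         509.12345985 200.79346394]
 [  0.           0.           1.        ]] [[-0.0283752   0.98525808 -0.16870499  0.40689832]
 [-0.9988769  -0.03435459 -0.03262977 -0.18387822]
 [-0.03794454  0.16758964  0.98512635  1.09814498]
 [ 0.          0.          0.          1.        ]] dict_keys(['pixels', 'intrinsics', 'world_from_camera'])
```

View pics/scene0.png

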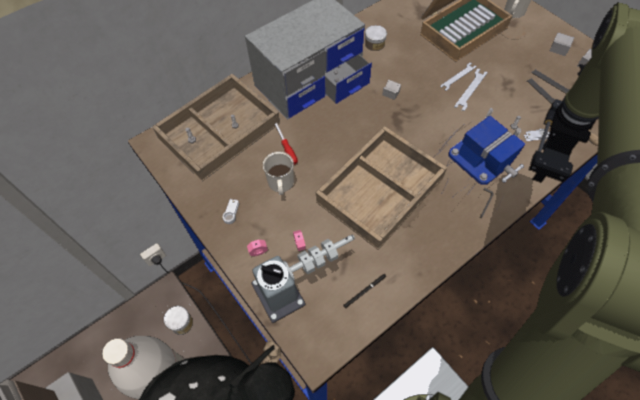

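View pics/top0.png

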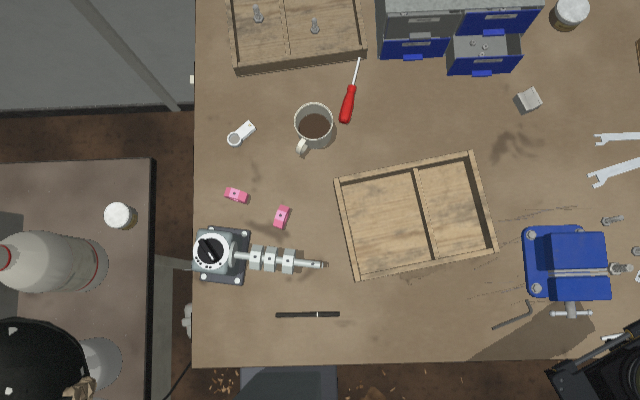

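```bash
cat > h.py <<'E'
import numpy as np, cv2
from cell import telemetry, vision
from scipy.spatial.transform import Rotation as R
def cam(n,save=None):
    d=vision.read_camera(n)
    if save: cv2.imwrite(f"pics/{save}.png",d["pixels"][:,:,::-1])
    return d
def ray(d,u,v):
    K=d["intrinsics"];T=d["world_from_camera"]
    c=np.array([(u-K[0,2])/K[0,0],-(v-K[1,2])/K[1,1],-1.])
    return T[:3,3],T[:3,:3]@c
def onz(d,u,v,z):
    o,r=ray(d,u,v); return o+r*(z-o[2])/r[2]
def proj(d,p):
    K=d["intrinsics"];T=d["world_from_camera"]
    c=T[:3,:3].T@(np.asarray(p,float)-T[:3,3])
    return np.array([K[0,2]+K[0,0]*c[0]/-c[2],K[1,2]+K[1,1]*(-c[1])/-c[2]])
def tri(da,a,db,b):
    o1,r1=ray(da,*a);o2,r2=ray(db,*b)
    A=np.c_[r1,-r2];s=np.linalg.lstsq(A,o2-o1,rcond=None)[0]
    p,q=o1+r1*s[0],o2+r2*s[1]; return (p+q)/2,np.linalg.norm(p-q)
def crop(d,x0,y0,x1,y1,k,name):
    im=d["pixels"][y0:y1,x0:x1,::-1]
    cv2.imwrite(f"pics/{name}.png",cv2.resize(im,None,fx=k,fy=k,interpolation=cv2.INTER_CUBIC))
def tool():
    o=telemetry.get_obs(); return np.array(o["tool_pos"]),R.from_euler("xyz",o["tool_rot"],degrees=True).as_matrix(),o
E
python3 - <<'E'
from h import *
t=cam("top");s=cam("scene")
crop(t,185,170,345,330,5,"ct0"); crop(s,230,220,400,320,4,"cs0")
for n,u,v,z in[("knob",209,251,.15),("tip",326,265,.11),("root",248,257,.11)]: print(n,onz(t,u,v,z))
for u,v in[(335,181),(472,151),(497,248),(354,281)]: print("traytop",onz(t,u,v,.055))
print(tool()[1].round(3))
E
```

```text
knob [0.48082477 0.04981955 0.15      ]
tip [ 0.44994104 -0.16785828  0.11      ]
root [ 0.46992639 -0.01682652  0.11      ]
traytop [ 0.62607353 -0.19132809  0.055     ]
traytop [ 0.67964607 -0.47946916  0.055     ]
traytop [ 0.47605164 -0.51333685  0.055     ]
traytop [ 0.41856193 -0.22247043  0.055     ]
[[-0.001  0.902  0.432]
 [ 0.001  0.432 -0.902]
 [-1.    -0.    -0.001]]
```

View pics/ct0.png

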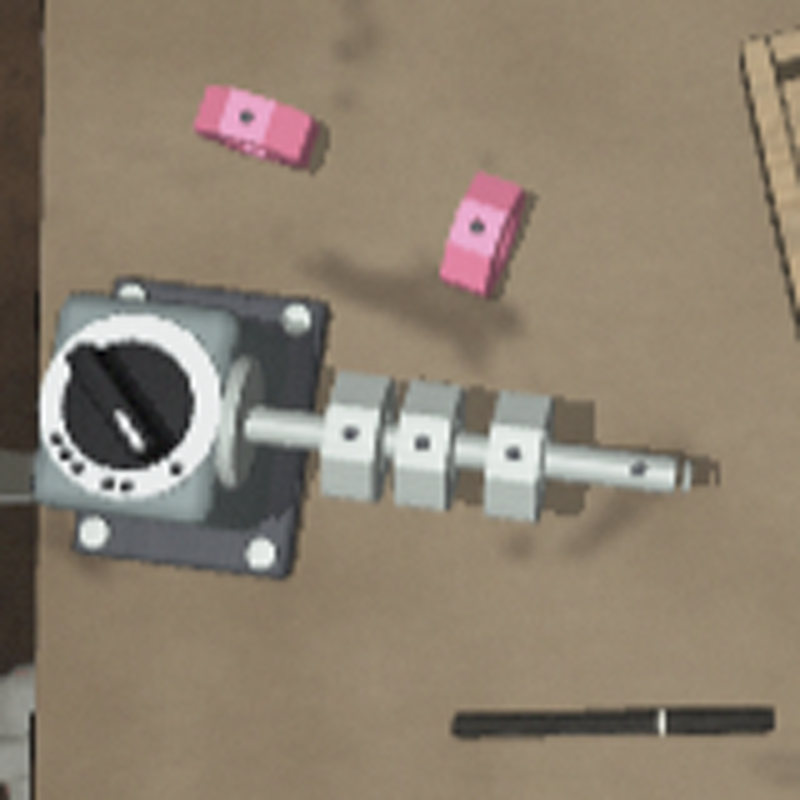

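View pics/cs0.png

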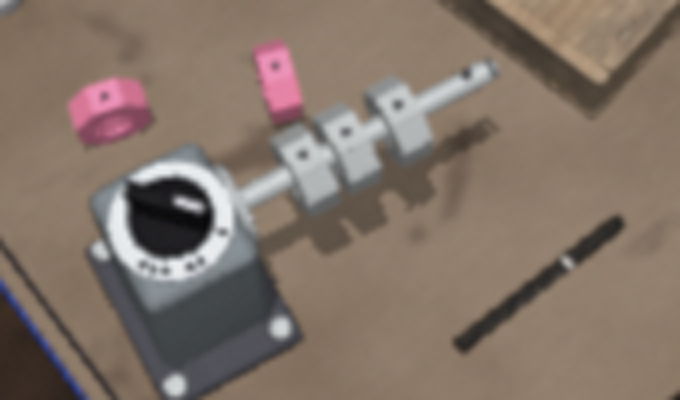

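Run:
```python
from h import *
t=cam("top");s=cam("scene")
g=t["pixels"].astype(int)
for c in(238,240,242,244,302,306,310,314,318): print(c,[tuple(x)[2] for x in g[246:274,c]])
print("tip rows"); 
for r in(262,263,264,265): print(r,g[r,312:332,2])
gs=s["pixels"].astype(int)
hsv=cv2.cvtColor(s["pixels"],cv2.COLOR_RGB2HSV)
crop(s,240,250,320,310,8,"cs1");crop(t,190,225,260,285,8,"ct1");crop(s,310,170,460,250,5,"cs2")
```

```text
238 [np.int64(66), np.int64(65), np.int64(66), np.int64(65), np.int64(67), np.int64(100), np.int64(153), np.int64(185), np.int64(216), np.int64(216), np.int64(199), np.int64(179), np.int64(122), np.int64(74), np.int64(66), np.int64(66), np.int64(63), np.int64(65), np.int64(65), np.int64(64), np.int64(62), np.int64(65), np.int64(63), np.int64(64), np.int64(67), np.int64(70), np.int64(69), np.int64(70)]
240 [np.int64(66), np.int64(67), np.int64(67), np.int64(65), np.int64(64), np.int64(78), np.int64(141), np.int64(179), np.int64(202), np.int64(216), np.int64(204), np.int64(183), np.int64(140), np.int64(89), np.int64(72), np.int64(73), np.int64(70), np.int64(70), np.int64(72), np.int64(72), np.int64(71), np.int64(72), np.int64(72), np.int64(71), np.int64(71), np.int64(72), np.int64(72), np.int64(71)]
242 [np.int64(72), np.int64(73), np.int64(71), np.int64(72), np.int64(72), np.int64(70), np.int64(135), np.int64(173), np.int64(196), np.int64(219), np.int64(209), np.int64(187), np.int64(170), np.int64(112), np.int64(71), np.int64(69), np.int64(70), np.int64(70), np.int64(72), np.int64(71)
[... 2271 characters left out ...]
 np.int64(114), np.int64(113), np.int64(114), np.int64(111), np.int64(110), np.int64(108), np.int64(105), np.int64(104), np.int64(98), np.int64(77), np.int64(123), np.int64(160), np.int64(184), np.int64(219), np.int64(220), np.int64(199), np.int64(176), np.int64(125), np.int64(102), np.int64(102), np.int64(103), np.int64(105), np.int64(106)]
tip rows
262 [148 135 175 172 169 166 160 155  97  68 127  75  75  73  75  90  91 113
 116 112]
263 [117 103 157 195 192 190 184 185  97  89 158  96  72  76  76  76  79 111
 115 113]
264 [106 120 212 222 223 223 219 217 103  96 175 101  73  75  75  99  79 113
 112 113]
265 [173 180 208 213 215 218 220 221  84  99 183  99  73  74  77 109  79 113
 113 115]
```

View pics/cs1.png

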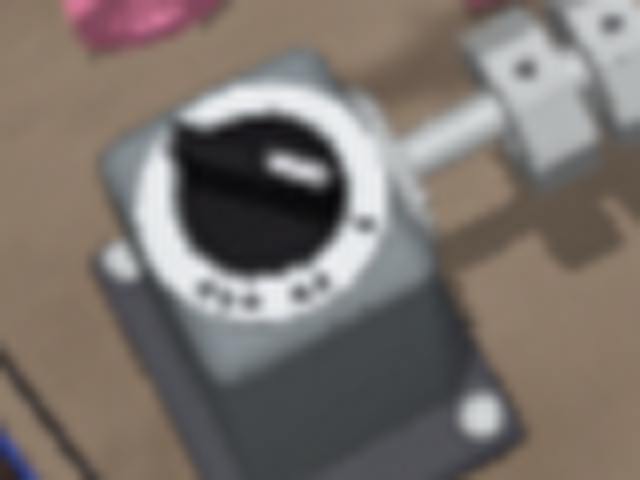

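View pics/ct1.png

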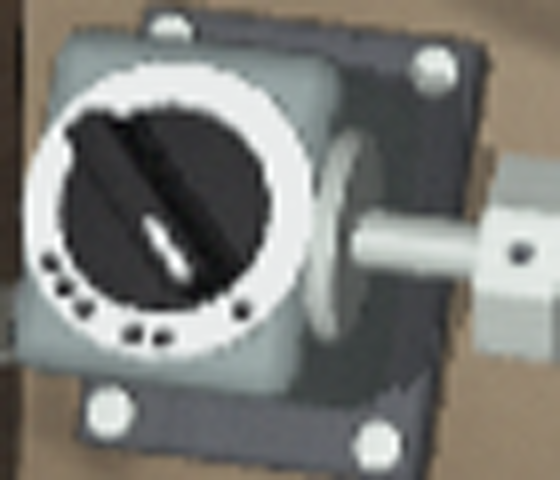

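Run:
```python
from h import *
t=cam("top");s=cam("scene")
a=onz(t,238,255.0,.11);b=onz(t,318,264.7,.11);d=(b-a)/np.linalg.norm(b-a);print("shaft",a,b,d,np.degrees(np.arctan2(d[1],d[0])))
tip=onz(t,321.5,265.1,.11);print("tip",tip)
def dial(D,box):
    x0,y0,x1,y1=box;im=D["pixels"][y0:y1,x0:x1]
    m=(im.min(2)>205).astype(np.uint8)
    n,l,st,c=cv2.connectedComponentsWithStats(m);k=1+np.argmax(st[1:,4]);m=(l==k).astype(np.uint8)
    cs,_=cv2.findContours(m,cv2.RETR_EXTERNAL,cv2.CHAIN_APPROX_NONE);h=cv2.convexHull(max(cs,key=cv2.contourArea))
    e=cv2.fitEllipse(h);return (e[0][0]+x0,e[0][1]+y0),e
pt,et=dial(t,(188,225,235,275));ps,es=dial(s,(245,250,300,300));print(pt,et,ps,es)
c,err=tri(t,pt,s,ps);print("dial",c,err)
c2=onz(t,*pt,.136);print(c2)
r=c2-tip; print("along",r@d,"perp",np.cross(d[:2],r[:2]))
for o in [s]:
  print(proj(s,a),proj(s,b),proj(s,tip))
K=t["pixels"]
# collars: dot on top flat centres
hs=t["pixels"].astype(int)
for u,v in[(255,256.5),(269.4,258.4),(287.6,260.6)]:
    for z in(.129,):
        p=onz(t,u,v,z); print("collar",p,(p-tip)@d)
```

```text
shaft [0.47440266 0.00271638 0.11      ] [ 0.45097863 -0.1524554   0.11      ] [-0.14926442 -0.98879732  0.        ] -98.58430126162025
tip [ 0.45001019 -0.15918115  0.11      ]
(210.5651626586914, 250.72020721435547) ((22.565162658691406, 25.72020721435547), (35.20309829711914, 37.0343132019043), 35.49229431152344) (275.3170280456543, 269.67336082458496) ((30.317028045654297, 19.67336082458496), (17.55497932434082, 25.32756233215332), 109.51306915283203)
dial [0.47938693 0.04300947 0.16297282] 0.0021561069076512173
[0.48235427 0.05027297 0.136     ]
along -0.2119354909629557 perp 0.0007176892805387733
[292.52287326 269.40235675] [350.18825381 238.58132728] [352.5878576  237.27833624]
collar [ 0.46925262 -0.03345372  0.129     ] -0.1271911514025191
collar [ 0.46480838 -0.06094741  0.129     ] -0.09934209308970214
collar [ 0.45959302 -0.09557043  0.129     ] -0.06432848216544947<stdin>:14: DeprecationWarning: Arrays of 2-dimensional vectors are deprecated. Use arrays of 3-dimensional vectors instead. (deprecated in NumPy 2.0)
```

View pics/cs2.png

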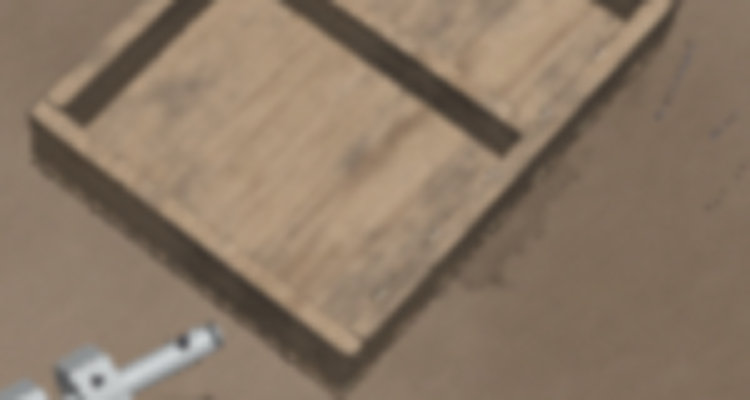

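Run:
```python
from h import *
t=cam("top");s=cam("scene")
def blob(D,box,thr=150):
    x0,y0,x1,y1=box;im=D["pixels"][y0:y1,x0:x1].min(2)
    n,l,st,c=cv2.connectedComponentsWithStats((im>thr).astype(np.uint8));
    return [(c[i]+(x0,y0),st[i,4]) for i in range(1,n)]
bt=blob(t,(205,248,217,263));bs=blob(s,(271,266,283,275))
print(bt,bs)
p,e=tri(t,max(bt,key=lambda x:x[1])[0],s,max(bs,key=lambda x:x[1])[0]);print("line",p,e)
T,M,o=tool();print(o["tool_pos"])
# scene-only shaft line check: profiles
g=s["pixels"]
# tray corners
for u,v in[(335,181),(472,151),(497,248),(354,281)]: print("tray",onz(t,u,v,.055))
```

```text
[(array([210.14285714, 255.5       ]), np.int32(14))] [(array([281.33333333, 266.66666667]), np.int32(6)), (array([276.5, 270.5]), np.int32(8))]
line [0.47127949 0.0425871  0.17210113] 0.001156062514342904
[ 0.28081853 -0.58621952  0.23057656]
tray [ 0.62607353 -0.19132809  0.055     ]
tray [ 0.67964607 -0.47946916  0.055     ]
tray [ 0.47605164 -0.51333685  0.055     ]
tray [ 0.41856193 -0.22247043  0.055     ]
```

```bash
cat > plan.py <<'E'
# usage: plan.py x y z jawdeg [x y z jawdeg ...]  -> tool-frame offset & angular for each
import sys
from h import *
T,M,o=tool()
print("t",round(o["time_s"],2),"tcp",T.round(4),"jaw",round(np.degrees(np.arctan2(M[1,2],M[0,2])),2),"w",round(o["grip_width"],4),"F",o["force"].round(1),"q7",o["qpos"][6].round(1),"tilt",np.degrees(np.arccos(-M[2,0])).round(2))
a=list(map(float,sys.argv[1:]))
for i in range(0,len(a),4):
    p=np.array(a[i:i+3]);j=np.radians(a[i+3])
    z=np.array([np.cos(j),np.sin(j),0]);x=np.array([0,0,-1.]);G=np.c_[x,np.cross(z,x),z]
    print((M.T@(p-T)).round(4).tolist(),R.from_matrix(M.T@G).as_rotvec().round(4).tolist(), "dist",np.linalg.norm(p-T).round(3))
E
python3 plan.py 0.45 -0.35 0.30 -64.4 0.482 0.05 0.25 -53.6
```

```text
t 0.5 tcp [ 0.2808 -0.5862  0.2306] jaw -64.4 w 0.0868 F [ 0.4 -1.3  0.6] q7 -3.3 tilt 0.01
[-0.0695, 0.2546, -0.1399] [-0.0, 0.0001, 0.0001] dist 0.299
[-0.0195, 0.4563, -0.4868] [-0.1885, 0.0001, 0.0001] dist 0.668
```

Look-alikes in the top view: the grey collars on the shaft are at (255,256), (269,258) and (288,261), and I choose these. The pink octagons at (235,195) and (283,216) get left alone. The loose front tray at (416,216) is the one I want; the fixed back tray at (298,35) and the green box are not. The selector knob is at (210,251), pointing at the one dot. The close crops ct0 and ct1 confirm these choices.

drive_tool:
  offset:
    - [-0.07,0.05,-0.03]
    - [-0.07,0.1,-0.06]
    - [-0.07,0.15,-0.09]
    - [-0.07,0.2,-0.13]
    - [-0.06,0.25,-0.18]
    - [-0.05,0.3,-0.23]
    - [-0.04,0.345,-0.28]
    - [-0.03,0.385,-0.33]
    - [-0.02,0.42,-0.38]
    - [-0.02,0.44,-0.43]
  angular:
    - [0,0,0]
    - [0,0,0]
    - [0,0,0]
    - [0,0,0]
    - [-0.05,0,0]
    - [-0.1,0,0]
    - [-0.15,0,0]
    - [-0.188,0,0]
    - [-0.188,0,0]
    - [-0.188,0,0]
  fingers: -0.1

```text
time_s: 1.75
tool_pos: [0.4907, -0.0349, 0.2521]
tool_rot: [61.3, 90.0, 7.7]
force: [0.7, -0.6, -0.7]
grip_width: 0.0478
```

```bash
python3 plan.py 0.482 0.05 0.22 -53.6 0.482 0.05 0.161 -53.6
```

```text
t 1.75 tcp [ 0.4907 -0.0349  0.2521] jaw -53.63 w 0.0478 F [ 0.7 -0.6 -0.7] q7 -52.2 tilt 0.01
[0.0321, 0.0434, -0.0735] [-0.0005, 0.0001, -0.0002] dist 0.091
[0.0911, 0.0434, -0.0735] [-0.0005, 0.0001, -0.0002] dist 0.125
```

drive_tool:
  offset:
    - [0.01,0.022,-0.037]
    - [0.03,0.043,-0.0735]
    - [0.03,0.043,-0.0735]
  angular:
    - [0,0,0]
    - [0,0,0]
    - [0,0,0]

```text
time_s: 2.12
tool_pos: [0.4802, 0.0537, 0.2211]
tool_rot: [-144.1, 89.9, 162.7]
force: [-0.4, -0.9, 0.7]
grip_width: 0.0482
```

```bash
python3 plan.py 0.482 0.05 0.161 -53.6
python3 - <<'E'
from h import *
t=cam("top");s=cam("scene");a=cv2.resize(t["pixels"][215:295,170:270],None,fx=4,fy=4);b=cv2.resize(s["pixels"][220:300,230:330],None,fx=4,fy=4)
cv2.imwrite("pics/k1.png",np.hstack([a,b])[:,:,::-1])
E
```

```text
t 2.12 tcp [0.4802 0.0537 0.2211] jaw -53.23 w 0.0482 F [-0.4 -0.9  0.7] q7 -62.1 tilt 0.11
[0.0601, -0.0007, 0.0041] [0.0065, -0.0015, 0.0011] dist 0.06
```

View pics/k1.png

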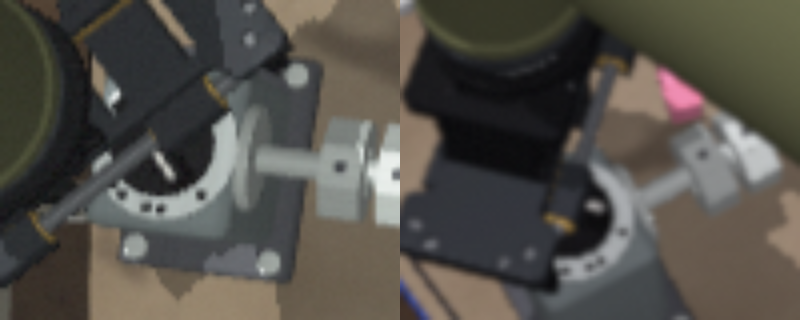

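The fingers straddle the knob bar, with the white line visible at crop px (165,165). I'm going down.

drive_tool:
  offset:
    - [0.02,0,0.004]
    - [0.04,0,0.004]
    - [0.055,0,0.004]
    - [0.06,0,0.004]
    - [0.06,0,0.004]
  angular:
    - [0.006,0,0]
    - [0.006,0,0]
    - [0.006,0,0]
    - [0.006,0,0]
    - [0.006,0,0]

```text
time_s: 2.85
tool_pos: [0.4844, 0.0459, 0.1624]
tool_rot: [2.2, 89.9, -51.8]
force: [-0.1, 0.1, 0.9]
grip_width: 0.0478
```

drive_tool:
  offset:
    - [0,0,0]
    - [0,0,0]
    - [0,0,0]
    - [0,0,0]
  angular:
    - [0,0,0]
    - [0,0,0]
    - [0,0,0]
    - [0,0,0]
  fingers: 1
  squeeze: 25

```text
time_s: 3.35
tool_pos: [0.4835, 0.0469, 0.1625]
tool_rot: [-159.6, 89.9, 146.5]
force: [-7.0, 7.5, 5.3]
grip_width: 0.0158
```

```bash
python3 plan.py 0.482 0.05 0.161 -53.6
```

```text
t 3.35 tcp [0.4835 0.0469 0.1625] jaw -53.96 w 0.0158 F [-7.   7.5  5.3] q7 -63.9 tilt 0.09
[0.0015, 0.0006, -0.0034] [-0.0063, -0.0015, 0.0006] dist 0.004
```

drive_tool:
  offset:
    - [0,0,-0.003]
    - [0,0,-0.003]
    - [0,0,-0.003]
    - [0,0,-0.003]
  angular:
    - [0,0,0]
    - [0,0,0]
    - [0,0,0]
    - [0,0,0]

```text
time_s: 3.85
tool_pos: [0.482, 0.0491, 0.1626]
tool_rot: [-164.0, 89.9, 142.0]
force: [1.4, -1.5, -0.8]
grip_width: 0.0105
```

```bash
python3 plan.py 0.482 0.05 0.161 -98.6; python3 -c "
from h import *
print(tool()[2]['wrist_torque'])"
```

```text
t 3.85 tcp [0.482  0.0491 0.1626] jaw -53.99 w 0.0105 F [ 1.4 -1.5 -0.8] q7 -64.1 tilt 0.07
[0.0016, 0.0005, -0.0007] [0.7787, -0.001, 0.0008] dist 0.002
[-0.2042257  -0.22630531 -0.0440065 ]
```

drive_tool:
  offset:
    - [0,0,0]
    - [0,0,0]
    - [0,0,0]
    - [0,0,0]
    - [0,0,0]
    - [0,0,0]
    - [0,0,0]
    - [0,0,0]
  angular:
    - [0.13,0,0]
    - [0.26,0,0]
    - [0.39,0,0]
    - [0.52,0,0]
    - [0.65,0,0]
    - [0.76,0,0]
    - [0.785,0,0]
    - [0.785,0,0]

```text
time_s: 4.85
tool_pos: [0.4817, 0.0505, 0.1626]
tool_rot: [-138.6, 89.8, 122.6]
force: [-1.2, 4.8, 1.9]
grip_width: 0.0106
```

```bash
python3 plan.py 0.482 0.05 0.161 -98.6; python3 -c "
from h import *
print(tool()[2]['wrist_torque'])"
```

```text
t 4.85 tcp [0.4817 0.0505 0.1626] jaw -98.83 w 0.0106 F [-1.2  4.8  1.9] q7 -108.9 tilt 0.17
[0.0016, 0.0004, 0.0005] [-0.004, -0.0023, 0.002] dist 0.002
[1.13889868 0.30684443 0.00345347]
```

drive_tool:
  offset:
    - [0,0,0]
    - [0,0,0]
    - [0,0,0]
    - [-0.02,0,0]
    - [-0.06,0,0]
    - [-0.1,0,0]
    - [-0.12,0,0]
    - [-0.12,0.0,0.06]
    - [-0.12,0,0.12]
    - [-0.12,0.0,0.18]
  angular:
    - [0,0,0]
    - [0,0,0]
    - [0,0,0]
    - [0,0,0]
    - [0,0,0]
    - [0,0,0]
    - [0,0,0]
    - [0,0,0]
    - [0,0,0]
    - [0,0,0]
  fingers: 0

```text
time_s: 6.1
tool_pos: [0.4537, -0.1298, 0.2824]
tool_rot: [-140.8, 89.9, 120.4]
force: [1.2, 0.2, 0.4]
grip_width: 0.0435
```

drive_tool:
  offset:
    - [0,0,0.06]
    - [0,0,0.12]
    - [0,0,0.18]
    - [0,0.03,0.22]
    - [0,0.03,0.22]
  angular:
    - [0,0,0]
    - [0,0,0]
    - [0,0,0]
    - [0,0,0]
    - [0,0,0]

```text
time_s: 6.72
tool_pos: [0.4487, -0.3557, 0.2803]
tool_rot: [-119.1, 89.8, 141.8]
force: [0.5, 0.9, -0.0]
grip_width: 0.0438
```

```bash
python3 plan.py
python3 - <<'E'
from h import *
t=cam("top","top2");s=cam("scene","scene2");a=cv2.resize(t["pixels"][215:295,190:350],None,fx=4,fy=4);b=cv2.resize(s["pixels"][220:300,230:390],None,fx=4,fy=4)
cv2.imwrite("pics/k2.png",np.vstack([a,b])[:,:,::-1])
E
```

```text
t 6.72 tcp [ 0.4487 -0.3557  0.2803] jaw -99.12 w 0.0438 F [ 0.5  0.9 -0. ] q7 -64.8 tilt 0.21
```

View pics/k2.png

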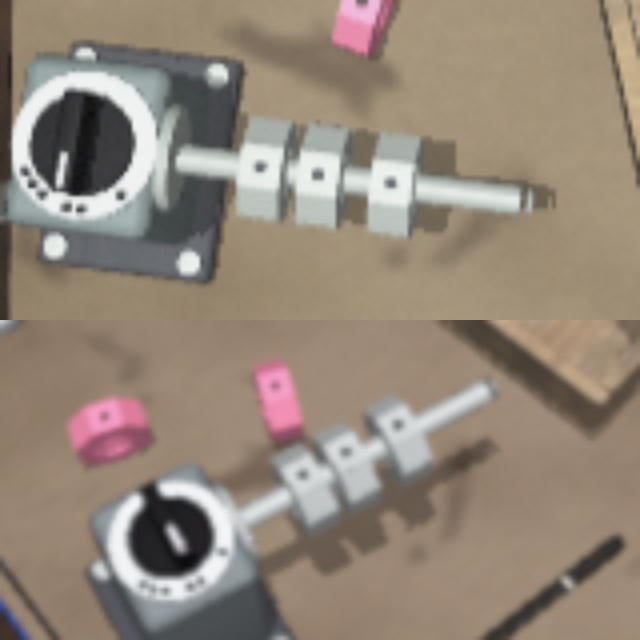

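View pics/top2.png

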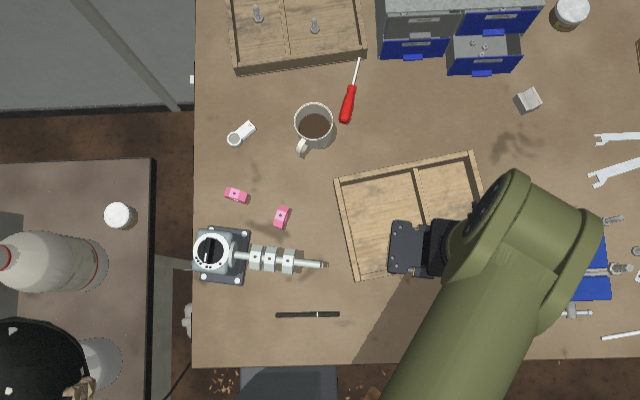

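The selector now points at two dots in both views (top crop px (62,170)), and the stop finger has gone from the shaft end. The outermost collar is next.

```bash
python3 plan.py 0.4596 -0.0956 0.20 -8.6
python3 - <<'E'
from h import *
t=cam("top")
g=t["pixels"].astype(int)
x0,y0=245,245
im=g[y0:y0+25,x0:x0+60].sum(2)
# dark dots on collars
for c in(255,269,287):
    w=g[252:266,c-4:c+5].sum(2); m=np.clip(450-w,0,None); ys,xs=np.mgrid[252:266,c-4:c+5]; 
    m2=(w<330); print(c,xs[m2].mean(),ys[m2].mean(),m2.sum(), onz(t,xs[m2].mean(),ys[m2].mean(),.129))
E
```

```text
t 6.83 tcp [ 0.4494 -0.3516  0.2814] jaw -98.83 w 0.0436 F [ 0.1  0.  -0. ] q7 -64.8 tilt 0.2
[0.0821, -0.0291, -0.2543] [-1.5748, -0.0039, -0.0002] dist 0.269
255 254.0 256.5 2 [ 0.46931135 -0.03153895  0.129     ]
269 nan nan 0 [nan nan nan]
287 287.0 260.5 2 [ 0.45981647 -0.09443229  0.129     ]<stdin>:9: RuntimeWarning: Mean of empty slice.
  ret = ret.dtype.type(ret / rcount)
```

drive_tool:
  offset:
    - [0,0,-0.03]
    - [0.0,-0.005,-0.06]
    - [0.0,-0.01,-0.09]
    - [0.0,-0.015,-0.12]
    - [0.0,-0.02,-0.15]
    - [0.01,-0.025,-0.18]
    - [0.03,-0.029,-0.21]
    - [0.05,-0.029,-0.24]
    - [0.07,-0.029,-0.255]
    - [0.082,-0.029,-0.255]
  angular:
    - [-0.17,0,0]
    - [-0.34,0,0]
    - [-0.51,0,0]
    - [-0.68,0,0]
    - [-0.85,0,0]
    - [-1.02,0,0]
    - [-1.19,0,0]
    - [-1.36,0,0]
    - [-1.53,0,0]
    - [-1.575,0,0]
  fingers: -0.8

```text
time_s: 8.12
tool_pos: [0.4589, -0.0913, 0.2002]
tool_rot: [146.1, 89.9, 138.0]
force: [-0.4, 0.2, 0.5]
grip_width: 0.078
```

```bash
python3 plan.py 0.4597 -0.095 0.15 -8.6 0.4597 -0.095 0.095 -8.6
```

```text
t 8.12 tcp [ 0.4589 -0.0913  0.2002] jaw -8.08 w 0.078 F [-0.4  0.2  0.5] q7 1.0 tilt 0.12
[0.0501, -0.0037, 0.0014] [0.0092, -0.0017, -0.0011] dist 0.05
[0.1051, -0.0037, 0.0015] [0.0092, -0.0017, -0.0011] dist 0.105
```

drive_tool:
  offset:
    - [0.02,-0.0035,0.0015]
    - [0.04,-0.0035,0.0015]
    - [0.05,-0.0035,0.0015]
    - [0.05,-0.0035,0.0015]
    - [0.05,-0.0035,0.0015]
  angular:
    - [0.009,0,0]
    - [0.009,0,0]
    - [0.009,0,0]
    - [0.009,0,0]
    - [0.009,0,0]

```text
time_s: 8.75
tool_pos: [0.4603, -0.0948, 0.1511]
tool_rot: [101.7, 90.0, 93.2]
force: [0.6, -0.3, 0.3]
grip_width: 0.0785
```

```bash
python3 plan.py  0.4597 -0.095 0.095 -8.6
python3 - <<'E'
from h import *
t=cam("top");s=cam("scene");a=cv2.resize(t["pixels"][215:295,190:350],None,fx=4,fy=4);b=cv2.resize(s["pixels"][200:280,250:410],None,fx=4,fy=4)
cv2.imwrite("pics/c1.png",np.vstack([a,b])[:,:,::-1])
E
```

```text
t 8.75 tcp [ 0.4603 -0.0948  0.1511] jaw -8.57 w 0.0785 F [ 0.6 -0.3  0.3] q7 -0.3 tilt 0.04
[0.0561, -0.0004, -0.0006] [0.0006, -0.0001, -0.0007] dist 0.056
```

View pics/c1.png

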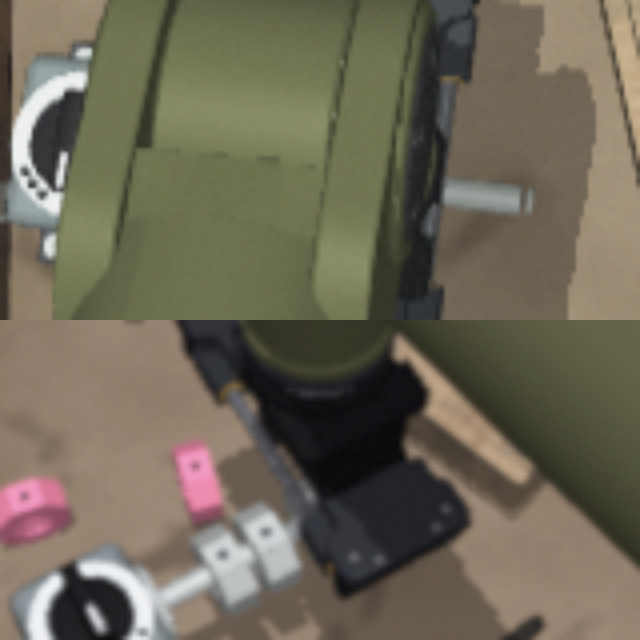

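The gripper is centred over the outer collar, clear of the neighbours and the knob. I'm going down.

drive_tool:
  offset:
    - [0.015,0,0]
    - [0.03,0,0]
    - [0.045,0,0]
    - [0.056,0,0]
    - [0.056,0,0]
    - [0.056,0,0]
  angular:
    - [0,0,0]
    - [0,0,0]
    - [0,0,0]
    - [0,0,0]
    - [0,0,0]
    - [0,0,0]

```text
time_s: 9.6
tool_pos: [0.4608, -0.0949, 0.0953]
tool_rot: [63.4, 89.9, 54.8]
force: [0.7, 0.4, 0.5]
grip_width: 0.0782
```

drive_tool:
  offset:
    - [0,0,0]
    - [0,0,0]
    - [0,0,0]
    - [0,0,0]
    - [0,0,0]
  angular:
    - [0,0,0]
    - [0,0,0]
    - [0,0,0]
    - [0,0,0]
    - [0,0,0]
  fingers: 1
  squeeze: 30

```text
time_s: 10.22
tool_pos: [0.4608, -0.0949, 0.0954]
tool_rot: [51.5, 89.9, 42.9]
force: [-0.0, -0.5, 0.4]
grip_width: 0.0478
```

```bash
python3 plan.py  0.4597 -0.095 0.099 -8.6
```

```text
t 10.22 tcp [ 0.4608 -0.0949  0.0954] jaw -8.59 w 0.0478 F [-0.  -0.5  0.4] q7 -2.0 tilt 0.06
[-0.0036, -0.0002, -0.0011] [0.0002, 0.0006, -0.0008] dist 0.004
```

drive_tool:
  offset:
    - [-0.003,0,0]
    - [-0.005,0,0]
    - [-0.005,0,0]
  angular:
    - [0,0,0]
    - [0,0,0]
    - [0,0,0]

```text
time_s: 10.6
tool_pos: [0.4608, -0.095, 0.1004]
tool_rot: [50.3, 89.9, 41.7]
force: [-0.7, -0.6, -1.9]
grip_width: 0.0475
```

drive_tool:
  offset:
    - [0,-0.015,0]
    - [0,-0.03,0]
    - [0,-0.045,0]
    - [0,-0.06,0]
    - [0,-0.08,0]
    - [0,-0.1,0]
    - [0,-0.115,0]
    - [0,-0.12,0]
    - [0,-0.12,0]
  angular:
    - [0,0,0]
    - [0,0,0]
    - [0,0,0]
    - [0,0,0]
    - [0,0,0]
    - [0,0,0]
    - [0,0,0]
    - [0,0,0]
    - [0,0,0]

```text
time_s: 11.72
tool_pos: [0.4429, -0.2135, 0.1002]
tool_rot: [68.8, 89.9, 60.2]
force: [0.1, -0.2, -1.6]
grip_width: 0.0479
```

```bash
python3 plan.py
python3 - <<'E'
from h import *
t=cam("top","top3");s=cam("scene","scene3")
E
```

```text
t 11.72 tcp [ 0.4429 -0.2135  0.1002] jaw -8.6 w 0.0479 F [ 0.1 -0.2 -1.6] q7 12.1 tilt 0.07
```

View pics/top3.png

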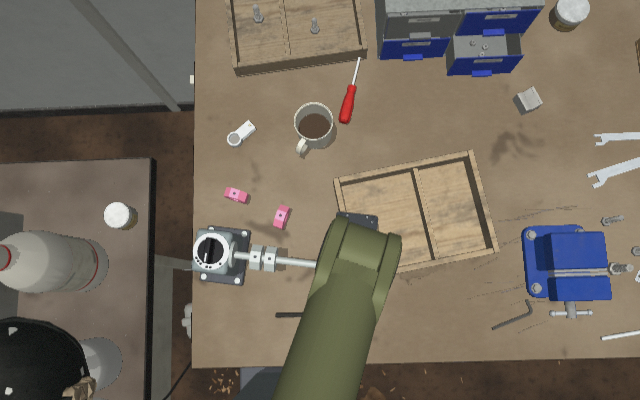

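View pics/scene3.png

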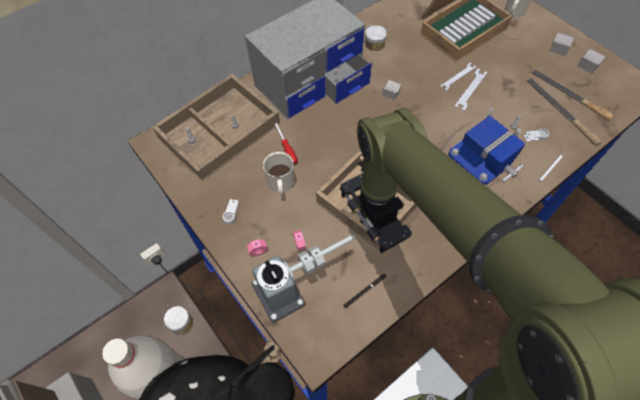

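The collar is off the shaft and held (47.9 mm, about 2 N). The tray hasn't moved: its corners are still at (335,181), (472,151) and (497,248).

```bash
python3 plan.py 0.5613 -0.2482 0.13 10.5 0.5613 -0.2482 0.0215 10.5
```

```text
t 11.82 tcp [ 0.4431 -0.2128  0.1003] jaw -8.53 w 0.0476 F [-0.3  0.6 -2.4] q7 12.0 tilt 0.08
[-0.0297, -0.0175, 0.1222] [-0.3321, 0.0007, -0.0011] dist 0.127
[0.0788, -0.0176, 0.1221] [-0.3321, 0.0007, -0.0011] dist 0.146
```

drive_tool:
  offset:
    - [-0.03,-0.003,0.0]
    - [-0.05,-0.008,0.03]
    - [-0.05,-0.012,0.06]
    - [-0.045,-0.0175,0.09]
    - [-0.03,-0.0175,0.115]
    - [-0.03,-0.0175,0.122]
    - [-0.03,-0.0175,0.122]
  angular:
    - [0,0,0]
    - [-0.08,0,0]
    - [-0.16,0,0]
    - [-0.24,0,0]
    - [-0.32,0,0]
    - [-0.332,0,0]
    - [-0.332,0,0]

```text
time_s: 12.7
tool_pos: [0.5612, -0.2474, 0.1303]
tool_rot: [72.5, 89.9, 83.0]
force: [0.6, -0.4, -1.4]
grip_width: 0.0478
```

```bash
python3 plan.py 0.5613 -0.2482 0.0215 10.5;python3 - <<'E'
from h import *
t=cam("top","top4");s=cam("scene","scene4")
a=cv2.resize(t["pixels"][130:300,300:520],None,fx=2,fy=2);b=cv2.resize(s["pixels"][110:280,290:510],None,fx=2,fy=2)
cv2.imwrite("pics/c2.png",np.vstack([a,b])[:,:,::-1][:600])
E
```

```text
t 12.7 tcp [ 0.5612 -0.2474  0.1303] jaw 10.51 w 0.0478 F [ 0.6 -0.4 -1.4] q7 26.3 tilt 0.1
[0.1088, -0.001, -0.0001] [0.0002, 0.0005, -0.0017] dist 0.109
```

View pics/c2.png

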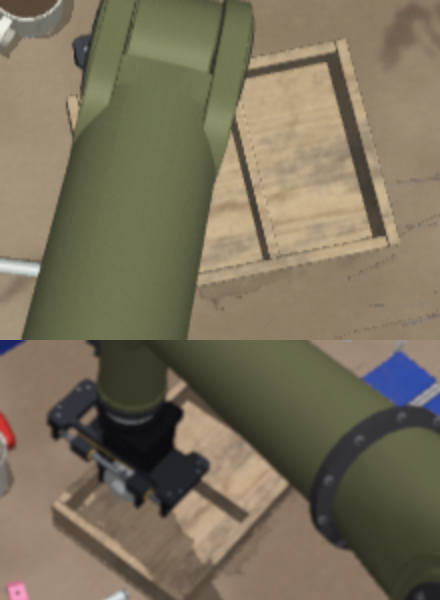

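The collar hangs inside the larger compartment (scene crop px (118,480)). I'm lowering it.

drive_tool:
  offset:
    - [0.03,0,0]
    - [0.06,0,0]
    - [0.085,0,0]
    - [0.1,0,0]
    - [0.106,0,0]
    - [0.109,0,0]
    - [0.109,0,0]
  angular:
    - [0,0,0]
    - [0,0,0]
    - [0,0,0]
    - [0,0,0]
    - [0,0,0]
    - [0,0,0]
    - [0,0,0]

```text
time_s: 13.68
tool_pos: [0.5612, -0.2481, 0.0226]
tool_rot: [-2.3, 89.9, 8.2]
force: [0.5, -0.2, -2.1]
grip_width: 0.0475
```

```bash
python3 plan.py 0.5613 -0.2482 0.0200 10.5
```

```text
t 13.68 tcp [ 0.5612 -0.2481  0.0226] jaw 10.47 w 0.0475 F [ 0.5 -0.2 -2.1] q7 24.2 tilt 0.1
[0.0026, -0.0001, 0.0] [-0.0006, 0.0017, 0.0001] dist 0.003
```

drive_tool:
  offset:
    - [0.002,0,0]
    - [0.0025,0,0]
    - [0.0025,0,0]
  angular:
    - [0,0,0]
    - [0,0,0]
    - [0,0,0]

```text
time_s: 14.05
tool_pos: [0.5616, -0.2483, 0.0206]
tool_rot: [-13.8, 89.9, -3.3]
force: [0.1, -0.1, -0.6]
grip_width: 0.0477
```

drive_tool:
  offset:
    - [0,0,0]
    - [0,0,0]
    - [0,0,0]
    - [0,0,0]
  angular:
    - [0,0,0]
    - [0,0,0]
    - [0,0,0]
    - [0,0,0]
  fingers: -0.45

```text
time_s: 14.55
tool_pos: [0.5616, -0.2483, 0.0206]
tool_rot: [-13.9, 89.9, -3.5]
force: [-0.4, -0.1, -0.6]
grip_width: 0.0623
```

drive_tool:
  offset:
    - [-0.02,0,0]
    - [-0.05,0,0]
    - [-0.1,0,0]
    - [-0.15,0,0]
    - [-0.18,0,0]
    - [-0.18,0,0]
  angular:
    - [0,0,0]
    - [0,0,0]
    - [0,0,0]
    - [0,0,0]
    - [0,0,0]
    - [0,0,0]

```text
time_s: 15.3
tool_pos: [0.5632, -0.2488, 0.2054]
tool_rot: [-31.3, 89.4, -20.8]
force: [-0.5, -0.4, -0.0]
grip_width: 0.0632
```

```bash
python3 plan.py 0.4644 -0.061 0.20 -8.6 0.4644 -0.061 0.15 -8.6;python3 - <<'E'
from h import *
t=cam("top","top5");s=cam("scene","scene5")
a=cv2.resize(t["pixels"][130:300,190:510],None,fx=2,fy=2);b=cv2.resize(s["pixels"][160:290,230:550],None,fx=2,fy=2)
cv2.imwrite("pics/c3.png",np.vstack([a,b])[:,:,::-1][:600])
E
```

```text
t 15.3 tcp [ 0.5632 -0.2488  0.2054] jaw 10.48 w 0.0632 F [-0.5 -0.4 -0. ] q7 27.3 tilt 0.57
[0.0038, 0.2026, -0.063] [0.3329, 0.0093, 0.0037] dist 0.212
[0.0538, 0.2029, -0.0634] [0.3329, 0.0093, 0.0037] dist 0.219
```

View pics/c3.png

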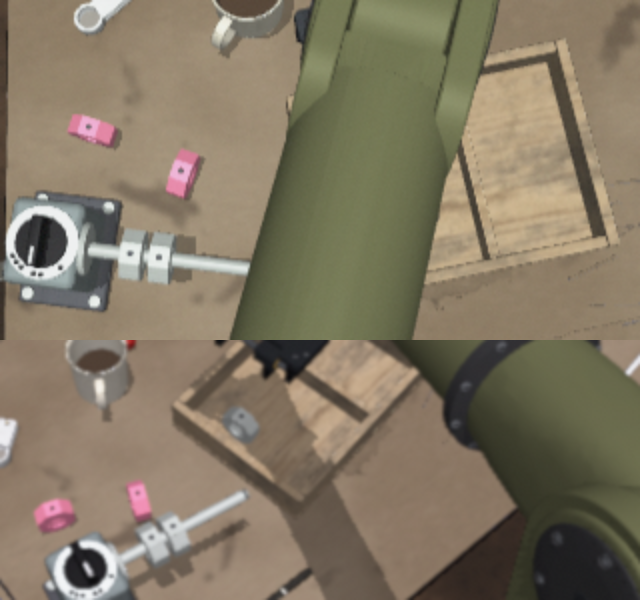

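The first collar stands in the larger compartment (scene crop px (240,425)). The next one is at top px (269.5,258.5).

drive_tool:
  offset:
    - [0,0.04,-0.012]
    - [0,0.085,-0.027]
    - [0,0.13,-0.042]
    - [0,0.17,-0.055]
    - [0.0,0.195,-0.061]
    - [0.004,0.2025,-0.063]
    - [0.004,0.2025,-0.063]
  angular:
    - [0.08,0,0]
    - [0.16,0,0]
    - [0.24,0,0]
    - [0.32,0.009,0.004]
    - [0.333,0.009,0.004]
    - [0.333,0.009,0.004]
    - [0.333,0.009,0.004]
  fingers: -0.8

```text
time_s: 16.27
tool_pos: [0.4618, -0.0609, 0.1957]
tool_rot: [165.9, 89.5, 157.4]
force: [0.5, -1.0, -0.4]
grip_width: 0.0782
```

```bash
python3 plan.py  0.4648 -0.061 0.15 -8.6 0.4648 -0.061 0.095 -8.6
```

```text
t 16.27 tcp [ 0.4618 -0.0609  0.1957] jaw -8.59 w 0.0782 F [ 0.5 -1.  -0.4] q7 -3.2 tilt 0.48
[0.0457, 0.0002, 0.0034] [0.0002, -0.0081, -0.002] dist 0.046
[0.1007, 0.0001, 0.0038] [0.0002, -0.0081, -0.002] dist 0.101
```

drive_tool:
  offset:
    - [0.02,0,0.0035]
    - [0.04,0,0.0035]
    - [0.05,0,0.0035]
    - [0.065,0,0.0035]
    - [0.08,0,0.0035]
    - [0.095,0,0.004]
    - [0.1,0,0.004]
    - [0.1005,0,0.004]
    - [0.1005,0,0.004]
  angular:
    - [0,-0.008,0]
    - [0,-0.008,0]
    - [0,-0.008,0]
    - [0,-0.008,0]
    - [0,-0.008,0]
    - [0,-0.008,0]
    - [0,-0.008,0]
    - [0,-0.008,0]
    - [0,-0.008,0]

```text
time_s: 17.4
tool_pos: [0.4653, -0.0612, 0.0956]
tool_rot: [68.9, 89.9, 60.3]
force: [-0.0, -0.3, 0.4]
grip_width: 0.0784
```

drive_tool:
  offset:
    - [0,0,0]
    - [0,0,0]
    - [0,0,0]
    - [0,0,0]
    - [0,0,0]
  angular:
    - [0,0,0]
    - [0,0,0]
    - [0,0,0]
    - [0,0,0]
    - [0,0,0]
  fingers: 1
  squeeze: 30

```text
time_s: 18.02
tool_pos: [0.4655, -0.0612, 0.0957]
tool_rot: [59.6, 89.9, 51.0]
force: [0.3, -0.7, 1.2]
grip_width: 0.0478
```

```bash
python3 plan.py  0.4648 -0.061 0.10 -8.6
```

```text
t 18.02 tcp [ 0.4655 -0.0612  0.0957] jaw -8.59 w 0.0478 F [ 0.3 -0.7  1.2] q7 -6.2 tilt 0.13
[-0.0043, 0.0001, -0.0007] [0.0002, 0.0011, -0.0019] dist 0.004
```

drive_tool:
  offset:
    - [-0.003,0,0]
    - [-0.0045,0,0]
    - [-0.0045,-0.015,0]
    - [-0.0045,-0.03,0]
    - [-0.0045,-0.05,0]
    - [-0.0045,-0.07,0]
    - [-0.0045,-0.09,0]
    - [-0.0045,-0.11,0]
    - [-0.0045,-0.13,0]
    - [-0.0045,-0.15,0]
  angular:
    - [0,0,0]
    - [0,0.001,0]
    - [0,0.001,0]
    - [0,0.001,0]
    - [0,0.001,0]
    - [0,0.001,0]
    - [0,0.001,0]
    - [0,0.001,0]
    - [0,0.001,0]
    - [0,0.001,0]

```text
time_s: 19.27
tool_pos: [0.4422, -0.2116, 0.0998]
tool_rot: [100.7, 89.9, 92.1]
force: [-0.5, -0.6, -1.6]
grip_width: 0.0476
```

drive_tool:
  offset:
    - [0,-0.01,0]
    - [-0.04,-0.01,0]
    - [-0.06,-0.01,0]
    - [-0.06,-0.01,0]
  angular:
    - [0,0,0]
    - [0,0,0]
    - [0,0,0]
    - [0,0,0]

```text
time_s: 19.77
tool_pos: [0.4416, -0.2224, 0.1612]
tool_rot: [8.1, 89.8, -0.6]
force: [-0.4, 0.1, -2.6]
grip_width: 0.0472
```

```bash
python3 plan.py
python3 - <<'E'
from h import *
t=cam("top","top6");s=cam("scene","scene6")
a=cv2.resize(t["pixels"][130:300,190:510],None,fx=2,fy=2);b=cv2.resize(s["pixels"][160:290,230:550],None,fx=2,fy=2)
cv2.imwrite("pics/c4.png",np.vstack([a,b])[:,:,::-1][:600])
E
```

```text
t 19.77 tcp [ 0.4416 -0.2224  0.1612] jaw -8.71 w 0.0472 F [-0.4  0.1 -2.6] q7 14.2 tilt 0.16
```

View pics/c4.png

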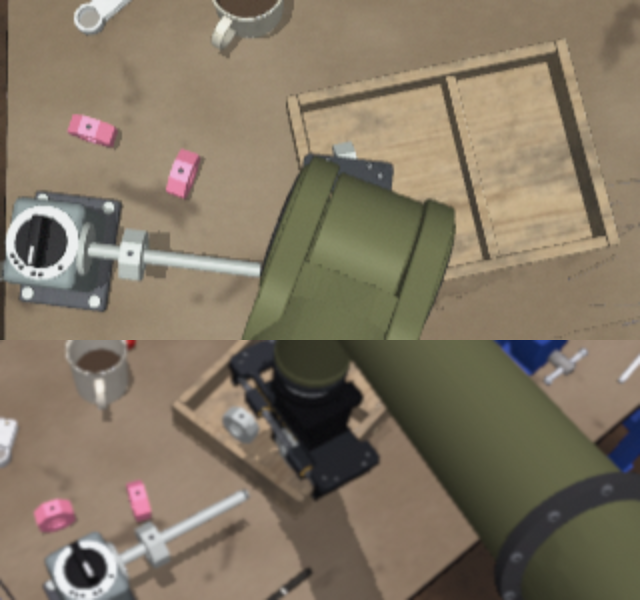

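The second collar is off and held. The first is still standing in the tray (top crop px (345,152)), the tray hasn't moved, and the selector is still at two dots.

```bash
python3 plan.py 0.5105 -0.3034 0.13 10.5 0.5105 -0.3034 0.023 10.5
```

```text
t 19.88 tcp [ 0.44   -0.2215  0.1589] jaw -8.69 w 0.0477 F [ 0.  -0.4 -2.5] q7 14.2 tilt 0.14
[0.0286, -0.0704, 0.0821] [-0.3349, -0.0012, -0.0022] dist 0.112
[0.1356, -0.0706, 0.0822] [-0.3349, -0.0012, -0.0022] dist 0.174
```

drive_tool:
  offset:
    - [0,-0.02,0.02]
    - [0,-0.035,0.04]
    - [0,-0.055,0.065]
    - [0.01,-0.07,0.08]
    - [0.028,-0.0705,0.082]
    - [0.028,-0.0705,0.082]
  angular:
    - [-0.08,0,0]
    - [-0.16,0,0]
    - [-0.24,0,0]
    - [-0.32,0,0]
    - [-0.335,-0.001,-0.002]
    - [-0.335,-0.001,-0.002]

```text
time_s: 20.62
tool_pos: [0.5081, -0.3015, 0.1271]
tool_rot: [132.7, 89.6, 143.2]
force: [-0.2, 0.1, -1.6]
grip_width: 0.0476
```

```bash
python3 plan.py 0.5105 -0.3034 0.0228 10.5;python3 - <<'E'
from h import *
t=cam("top");s=cam("scene")
a=cv2.resize(t["pixels"][130:300,300:520],None,fx=2,fy=2);b=cv2.resize(s["pixels"][110:240,290:510],None,fx=2,fy=2)
cv2.imwrite("pics/c5.png",np.vstack([a,b])[:,:,::-1][:600])
E
```

```text
t 20.62 tcp [ 0.5081 -0.3015  0.1271] jaw 10.49 w 0.0476 F [-0.2  0.1 -1.6] q7 34.3 tilt 0.42
[0.1043, -0.0029, 0.0025] [-0.0002, -0.005, -0.0054] dist 0.104
```

View pics/c5.png

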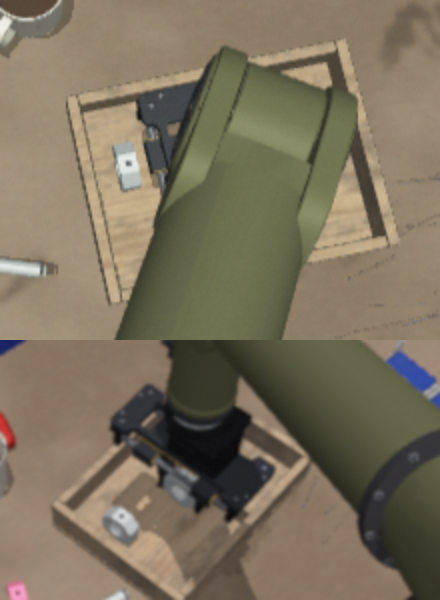

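The second collar hangs over the compartment, beside and clear of the first (top crop px (127,165)). I'm lowering it.

drive_tool:
  offset:
    - [0.03,-0.003,0.0025]
    - [0.06,-0.003,0.0025]
    - [0.085,-0.003,0.0025]
    - [0.098,-0.003,0.0025]
    - [0.104,-0.003,0.0025]
    - [0.1055,-0.003,0.0025]
    - [0.106,-0.003,0.0025]
  angular:
    - [0,-0.005,-0.005]
    - [0,-0.005,-0.005]
    - [0,-0.005,-0.005]
    - [0,-0.005,-0.005]
    - [0,-0.005,-0.005]
    - [0,-0.005,-0.005]
    - [0,-0.005,-0.005]

```text
time_s: 21.6
tool_pos: [0.5131, -0.3049, 0.0247]
tool_rot: [-42.8, 89.6, -32.3]
force: [0.5, -0.8, -2.7]
grip_width: 0.0476
```

```bash
python3 plan.py 0.5105 -0.3034 0.0200 10.5
```

```text
t 21.6 tcp [ 0.5131 -0.3049  0.0247] jaw 10.51 w 0.0476 F [ 0.5 -0.8 -2.7] q7 32.3 tilt 0.36
[0.0047, 0.002, -0.0023] [0.0002, 0.0046, 0.0043] dist 0.006
```

drive_tool:
  offset:
    - [0.002,0,0]
    - [0.004,0,0]
    - [0.0045,0,0]
    - [0.0045,0,0]
  angular:
    - [0,0,0]
    - [0,0.004,0.004]
    - [0,0.004,0.004]
    - [0,0.004,0.004]

```text
time_s: 22.1
tool_pos: [0.5134, -0.3051, 0.0208]
tool_rot: [-36.6, 89.9, -26.1]
force: [-2.4, 1.4, 3.6]
grip_width: 0.0475
```

```bash
python3 plan.py 0.5105 -0.3034 0.0200 10.5
```

```text
t 22.1 tcp [ 0.5134 -0.3051  0.0208] jaw 10.51 w 0.0475 F [-2.4  1.4  3.6] q7 32.2 tilt 0.07
[0.0008, 0.0022, -0.0025] [0.0002, 0.001, 0.0007] dist 0.003
```

In contact with the floor; releasing.

drive_tool:
  offset:
    - [0,0,0]
    - [0,0,0]
    - [0,0,0]
    - [0,0,0]
  angular:
    - [0,0,0]
    - [0,0,0]
    - [0,0,0]
    - [0,0,0]
  fingers: -0.45

```text
time_s: 22.6
tool_pos: [0.5133, -0.3051, 0.0207]
tool_rot: [-33.7, 89.9, -23.2]
force: [0.3, -0.5, -0.0]
grip_width: 0.0628
```

drive_tool:
  offset:
    - [-0.02,0,0]
    - [-0.05,0,0]
    - [-0.1,0,0]
    - [-0.15,0,0]
    - [-0.18,0,0]
    - [-0.18,0.05,-0.01]
    - [-0.18,0.1,-0.02]
  angular:
    - [0,0,0]
    - [0,0,0]
    - [0,0,0]
    - [0,0,0]
    - [0,0,0]
    - [0,0,0]
    - [0,0,0]

```text
time_s: 23.48
tool_pos: [0.4754, -0.2093, 0.2026]
tool_rot: [-31.3, 89.8, -20.9]
force: [-0.6, 0.1, 0.6]
grip_width: 0.0633
```

```bash
python3 plan.py 0.4692 -0.0325 0.20 -8.6;python3 - <<'E'
from h import *
t=cam("top","top7");s=cam("scene","scene7")
a=cv2.resize(t["pixels"][130:300,190:510],None,fx=2,fy=2);b=cv2.resize(s["pixels"][160:290,230:550],None,fx=2,fy=2)
cv2.imwrite("pics/c6.png",np.vstack([a,b])[:,:,::-1][:600])
E
```

```text
t 23.48 tcp [ 0.4754 -0.2093  0.2026] jaw 10.47 w 0.0633 F [-0.6  0.1  0.6] q7 29.9 tilt 0.22
[0.0024, 0.175, 0.026] [0.3328, 0.0037, 0.0015] dist 0.177
```

View pics/c6.png

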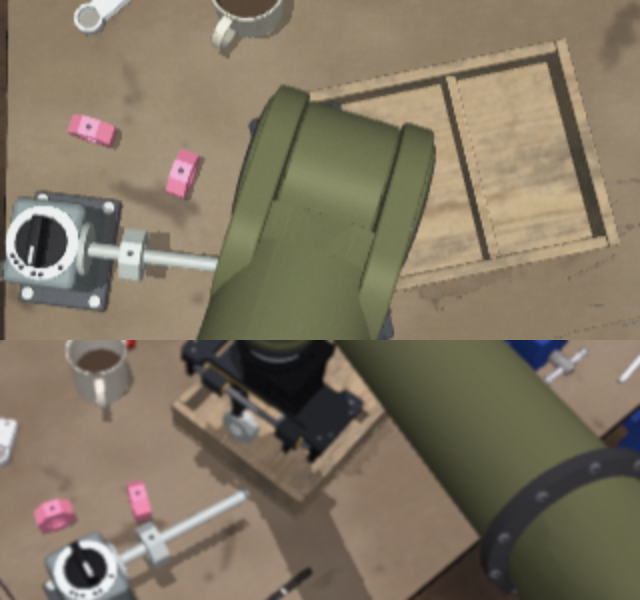

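The last collar is at top px (255,257). I'm going for it.

drive_tool:
  offset:
    - [0,0.04,0.006]
    - [0,0.08,0.013]
    - [0,0.12,0.02]
    - [0,0.155,0.025]
    - [0.002,0.173,0.026]
    - [0.002,0.1745,0.026]
    - [0.002,0.1745,0.026]
  angular:
    - [0.08,0,0]
    - [0.16,0,0]
    - [0.24,0,0]
    - [0.32,0.004,0.002]
    - [0.333,0.004,0.002]
    - [0.333,0.004,0.002]
    - [0.333,0.004,0.002]
  fingers: -0.8

```text
time_s: 24.45
tool_pos: [0.4676, -0.0294, 0.201]
tool_rot: [152.5, 89.9, 144.3]
force: [-0.6, 0.5, 0.7]
grip_width: 0.0783
```

```bash
python3 plan.py  0.4695 -0.033 0.15 -8.6 0.4695 -0.033 0.095 -8.6
```

```text
t 24.45 tcp [ 0.4676 -0.0294  0.201 ] jaw -8.21 w 0.0783 F [-0.6  0.5  0.7] q7 -6.6 tilt 0.11
[0.051, -0.0033, 0.0025] [0.0067, -0.0017, -0.0009] dist 0.051
[0.106, -0.0034, 0.0026] [0.0067, -0.0017, -0.0009] dist 0.106
```

drive_tool:
  offset:
    - [0.0,-0.0035,0.0025]
    - [0.02,-0.0035,0.0025]
    - [0.04,-0.0035,0.0025]
    - [0.055,-0.0035,0.0025]
    - [0.07,-0.0035,0.0025]
    - [0.085,-0.0035,0.0025]
    - [0.1,-0.0035,0.0025]
    - [0.106,-0.0035,0.0025]
    - [0.106,-0.0035,0.0025]
  angular:
    - [0.007,0,0]
    - [0.007,0,0]
    - [0.007,0,0]
    - [0.007,0,0]
    - [0.007,0,0]
    - [0.007,0,0]
    - [0.007,0,0]
    - [0.007,0,0]
    - [0.007,0,0]

```text
time_s: 25.58
tool_pos: [0.4692, -0.033, 0.0946]
tool_rot: [158.6, 89.8, 150.0]
force: [-0.4, 0.3, 0.2]
grip_width: 0.0782
```

drive_tool:
  offset:
    - [0,0,0]
    - [0,0,0]
    - [0,0,0]
    - [0,0,0]
    - [0,0,0]
  angular:
    - [0,0,0]
    - [0,0,0]
    - [0,0,0]
    - [0,0,0]
    - [0,0,0]
  fingers: 1
  squeeze: 30

```text
time_s: 26.2
tool_pos: [0.4695, -0.0331, 0.0948]
tool_rot: [151.6, 89.9, 143.0]
force: [-0.7, -0.3, 0.3]
grip_width: 0.0479
```

```bash
python3 plan.py  0.4695 -0.033 0.10 -8.6
```

```text
t 26.2 tcp [ 0.4695 -0.0331  0.0948] jaw -8.61 w 0.0479 F [-0.7 -0.3  0.3] q7 -10.2 tilt 0.11
[-0.0052, 0.0001, 0.0] [-0.0002, -0.0018, -0.0009] dist 0.005
```

drive_tool:
  offset:
    - [-0.003,0,0]
    - [-0.005,0,0]
    - [-0.005,-0.015,0]
    - [-0.005,-0.035,0]
    - [-0.005,-0.06,0]
    - [-0.005,-0.085,0]
    - [-0.005,-0.11,0]
    - [-0.005,-0.135,0]
    - [-0.005,-0.16,0]
    - [-0.005,-0.18,0]
  angular:
    - [0,0,0]
    - [0,0,0]
    - [0,0,0]
    - [0,0,0]
    - [0,0,0]
    - [0,0,0]
    - [0,0,0]
    - [0,0,0]
    - [0,0,0]
    - [0,0,0]

```text
time_s: 27.45
tool_pos: [0.4414, -0.2133, 0.0994]
tool_rot: [168.8, 89.9, 160.1]
force: [-0.0, -0.5, -2.2]
grip_width: 0.0476
```

drive_tool:
  offset:
    - [0,-0.01,0]
    - [-0.04,-0.01,0]
    - [-0.06,-0.01,-0.01]
    - [-0.06,-0.01,-0.01]
  angular:
    - [0,0,0]
    - [0,0,0]
    - [0,0,0]
    - [0,0,0]

```text
time_s: 27.95
tool_pos: [0.4306, -0.2225, 0.1607]
tool_rot: [-82.9, 89.9, -91.6]
force: [0.9, 0.2, -2.8]
grip_width: 0.0475
```

```bash
python3 plan.py
python3 - <<'E'
from h import *
t=cam("top","top8");s=cam("scene","scene8")
a=cv2.resize(t["pixels"][130:300,190:510],None,fx=2,fy=2);b=cv2.resize(s["pixels"][160:290,230:550],None,fx=2,fy=2)
cv2.imwrite("pics/c7.png",np.vstack([a,b])[:,:,::-1][:600])
E
```

```text
t 27.95 tcp [ 0.4306 -0.2225  0.1607] jaw -8.74 w 0.0475 F [ 0.9  0.2 -2.8] q7 14.8 tilt 0.06
```

View pics/c7.png

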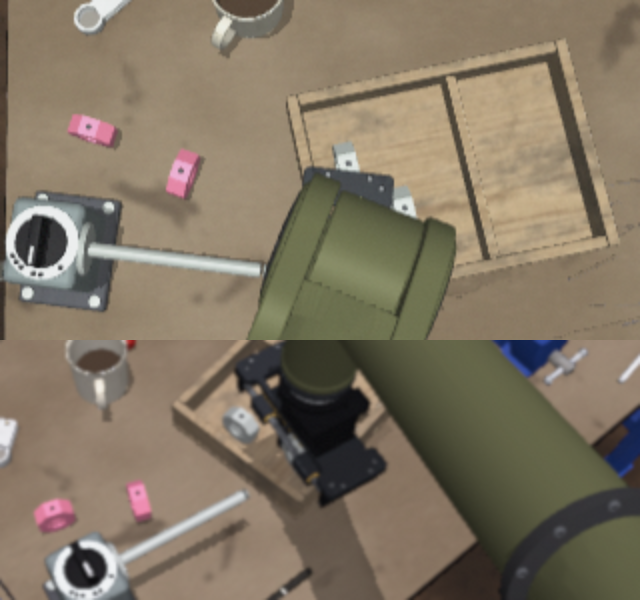

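The shaft is clear and the third collar is held. The other two stand at top crop px (345,160) and (403,200), and the tray hasn't moved.

```bash
python3 plan.py 0.5759 -0.3268 0.13 10.5
```

```text
t 28.05 tcp [ 0.4298 -0.2217  0.1587] jaw -8.71 w 0.0478 F [ 1.5 -0.2 -2.6] q7 14.8 tilt 0.18
[0.0282, -0.0818, 0.1604] [-0.3353, -0.003, -0.0011] dist 0.182
```

drive_tool:
  offset:
    - [0,-0.02,0.035]
    - [0,-0.04,0.07]
    - [0,-0.06,0.105]
    - [0.0,-0.075,0.14]
    - [0.01,-0.0815,0.16]
    - [0.028,-0.0815,0.16]
    - [0.028,-0.0815,0.16]
  angular:
    - [-0.08,0,0]
    - [-0.16,0,0]
    - [-0.24,0,0]
    - [-0.32,0,0]
    - [-0.335,-0.003,-0.001]
    - [-0.335,-0.003,-0.001]
    - [-0.335,-0.003,-0.001]

```text
time_s: 28.92
tool_pos: [0.573, -0.3249, 0.1262]
tool_rot: [138.1, 89.6, 148.6]
force: [-0.9, -0.3, -1.8]
grip_width: 0.0479
```

```bash
python3 plan.py 0.5759 -0.3268 0.0228 10.5;python3 - <<'E'
from h import *
t=cam("top");s=cam("scene")
a=cv2.resize(t["pixels"][130:300,300:520],None,fx=2,fy=2);b=cv2.resize(s["pixels"][110:240,290:510],None,fx=2,fy=2)
cv2.imwrite("pics/c8.png",np.vstack([a,b])[:,:,::-1][:600])
E
```

```text
t 28.93 tcp [ 0.573  -0.3249  0.1262] jaw 10.5 w 0.0479 F [-0.9 -0.3 -1.8] q7 31.4 tilt 0.43
[0.1033, -0.0029, 0.0031] [-0.0, -0.0056, -0.005] dist 0.103
```

View pics/c8.png

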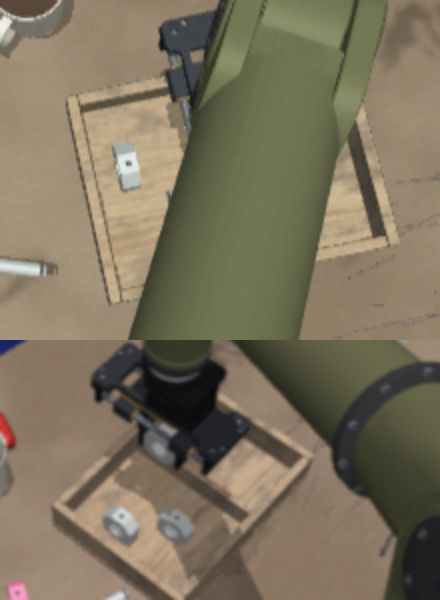

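The third collar is over the far part of the large compartment, clear of the other two (scene crop px (122,522) and (175,526)). I'm lowering it.

drive_tool:
  offset:
    - [0.03,-0.003,0.003]
    - [0.06,-0.003,0.003]
    - [0.085,-0.003,0.003]
    - [0.098,-0.003,0.002]
    - [0.103,-0.003,0.002]
    - [0.105,-0.003,0.001]
    - [0.107,-0.003,0.001]
    - [0.108,-0.003,0.001]
    - [0.108,-0.003,0.001]
  angular:
    - [0,-0.005,-0.005]
    - [0,-0.005,-0.005]
    - [0,-0.005,-0.005]
    - [0,-0.005,-0.005]
    - [0,-0.005,-0.005]
    - [0,-0.005,-0.005]
    - [0,-0.005,-0.005]
    - [0,-0.005,-0.005]
    - [0,-0.005,-0.005]

```text
time_s: 30.15
tool_pos: [0.5759, -0.3285, 0.0215]
tool_rot: [-47.6, 89.7, -37.1]
force: [-0.7, 0.2, -1.6]
grip_width: 0.0477
```

```bash
python3 plan.py 0.5759 -0.3268 0.0200 10.5
```

```text
t 30.15 tcp [ 0.5759 -0.3285  0.0215] jaw 10.49 w 0.0477 F [-0.7  0.2 -1.6] q7 29.8 tilt 0.3
[0.0015, 0.0017, 0.0003] [-0.0002, 0.0035, 0.0039] dist 0.002
```

drive_tool:
  offset:
    - [0.001,0,0]
    - [0.0015,0,0]
    - [0.002,0,0]
    - [0.002,0,0]
  angular:
    - [0,0.003,0.004]
    - [0,0.003,0.004]
    - [0,0.003,0.004]
    - [0,0.003,0.004]

```text
time_s: 30.65
tool_pos: [0.576, -0.3286, 0.0199]
tool_rot: [-10.4, 90.0, 0.1]
force: [-1.1, 0.2, 2.3]
grip_width: 0.0482
```

drive_tool:
  offset:
    - [0,0,0]
    - [0,0,0]
    - [0,0,0]
    - [0,0,0]
  angular:
    - [0,0,0]
    - [0,0,0]
    - [0,0,0]
    - [0,0,0]
  fingers: -0.45

```text
time_s: 31.15
tool_pos: [0.5761, -0.3286, 0.0199]
tool_rot: [-14.1, 90.0, -3.7]
force: [0.1, 0.4, -0.3]
grip_width: 0.0629
```

drive_tool:
  offset:
    - [-0.02,0,0]
    - [-0.05,0,0]
    - [-0.1,0,0]
    - [-0.15,0,0]
    - [-0.2,0,0]
    - [-0.24,0,0]
    - [-0.24,0.05,0]
    - [-0.24,0.1,-0.02]
    - [-0.24,0.15,-0.04]
    - [-0.24,0.2,-0.06]
  angular:
    - [0,0,0]
    - [0,0,0]
    - [0,0,0]
    - [0,0,0]
    - [0,0,0]
    - [0,0,0]
    - [0,0,0]
    - [0,0,0]
    - [0,0,0]
    - [0,0,0]

```text
time_s: 32.4
tool_pos: [0.4798, -0.1411, 0.2614]
tool_rot: [-32.6, 89.8, -22.1]
force: [0.6, 0.4, 0.4]
grip_width: 0.0631
```

```bash
python3 plan.py 0.482 0.05 0.26 81.4
python3 - <<'E'
from h import *
t=cam("top","top9");s=cam("scene","scene9")
a=cv2.resize(t["pixels"][130:300,190:510],None,fx=2,fy=2);b=cv2.resize(s["pixels"][160:290,230:550],None,fx=2,fy=2)
cv2.imwrite("pics/c9.png",np.vstack([a,b])[:,:,::-1][:600])
E
```

```text
t 32.4 tcp [ 0.4798 -0.1411  0.2614] jaw 10.52 w 0.0631 F [0.6 0.4 0.4] q7 24.0 tilt 0.17
[0.0012, 0.1874, 0.0371] [-1.237, 0.0012, 0.003] dist 0.191
```

View pics/c9.png

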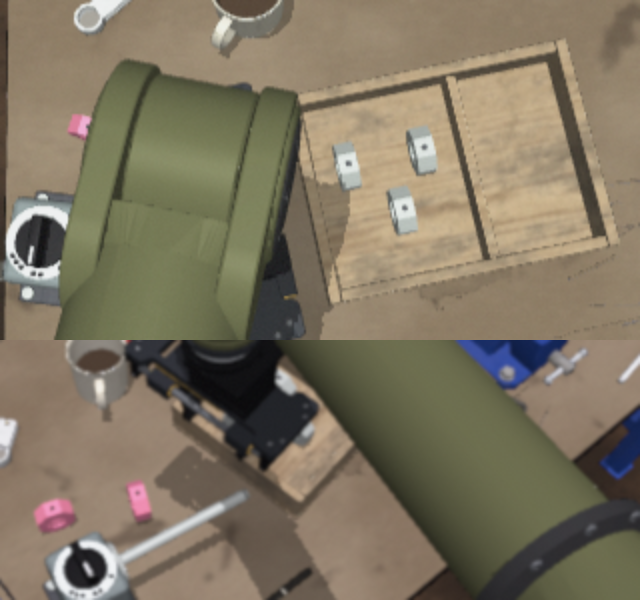

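All three collars stand in the larger compartment, at top crop px (347,165), (402,210) and (422,150). Next is the selector, which I grip a half turn round to stay inside the last joint's range.

drive_tool:
  offset:
    - [0,0.027,0.005]
    - [0,0.054,0.01]
    - [0,0.08,0.016]
    - [0,0.107,0.021]
    - [0,0.134,0.026]
    - [0,0.16,0.032]
    - [0.0,0.187,0.037]
    - [0.0,0.1875,0.037]
    - [0.0,0.1875,0.037]
  angular:
    - [-0.17,0,0]
    - [-0.34,0,0]
    - [-0.51,0,0]
    - [-0.68,0,0]
    - [-0.85,0,0]
    - [-1.02,0,0]
    - [-1.19,0,0]
    - [-1.237,0,0]
    - [-1.237,0,0]
  fingers: -0.1

```text
time_s: 33.62
tool_pos: [0.4802, 0.0542, 0.2627]
tool_rot: [-108.0, 89.8, -26.2]
force: [-0.7, 0.3, 0.5]
grip_width: 0.0479
```

```bash
python3 plan.py  0.482 0.05 0.22 81.4 0.482 0.05 0.162 81.4
```

```text
t 33.62 tcp [0.4802 0.0542 0.2627] jaw 81.78 w 0.0479 F [-0.7  0.3  0.5] q7 73.6 tilt 0.22
[0.0427, -0.0022, -0.0038] [0.0066, -0.0012, 0.0036] dist 0.043
[0.1007, -0.002, -0.0038] [0.0066, -0.0012, 0.0036] dist 0.101
```

drive_tool:
  offset:
    - [0.0,-0.002,-0.004]
    - [0.02,-0.002,-0.004]
    - [0.04,-0.002,-0.004]
    - [0.06,-0.002,-0.004]
    - [0.08,-0.002,-0.004]
    - [0.095,-0.002,-0.004]
    - [0.1,-0.002,-0.004]
    - [0.1005,-0.002,-0.004]
    - [0.1005,-0.002,-0.004]
  angular:
    - [0.007,0,0]
    - [0.007,0,0]
    - [0.007,0,0]
    - [0.007,0,0]
    - [0.007,0,0.003]
    - [0.007,0,0.003]
    - [0.007,0,0.003]
    - [0.007,0,0.003]
    - [0.007,0,0.003]

```text
time_s: 34.75
tool_pos: [0.4825, 0.0498, 0.1629]
tool_rot: [-119.7, 89.9, -38.3]
force: [0.5, 0.5, -0.6]
grip_width: 0.0481
```

```bash
python3 plan.py  0.482 0.0498 0.162 81.4
```

```text
t 34.75 tcp [0.4825 0.0498 0.1629] jaw 81.37 w 0.0481 F [ 0.5  0.5 -0.6] q7 71.0 tilt 0.12
[0.0009, 0.0005, -0.0] [-0.0005, -0.0011, 0.0018] dist 0.001
```

drive_tool:
  offset:
    - [0,0,0]
    - [0,0,0]
    - [0,0,0]
    - [0,0,0]
    - [0,0,0]
    - [0,0,0]
    - [0,0,0]
  angular:
    - [0,0,0]
    - [0,0,0]
    - [0,0,0]
    - [0,0,0]
    - [0,0,0]
    - [0,0,0]
    - [0,0,0]
  fingers: 1
  squeeze: 25

```text
time_s: 35.62
tool_pos: [0.4825, 0.0505, 0.163]
tool_rot: [-94.9, 89.9, -13.5]
force: [0.0, 2.5, 0.6]
grip_width: 0.0101
```

```bash
python3 plan.py  0.482 0.0498 0.162 36.4
python3 - <<'E'
from h import *
t=cam("top");crop(t,320,130,520,300,4,"c10")
E
```

```text
t 35.62 tcp [0.4825 0.0505 0.163 ] jaw 81.4 w 0.0101 F [0.  2.5 0.6] q7 71.0 tilt 0.11
[0.001, 0.0004, -0.0007] [0.7854, 0.0006, 0.0019] dist 0.001
```

View pics/c10.png

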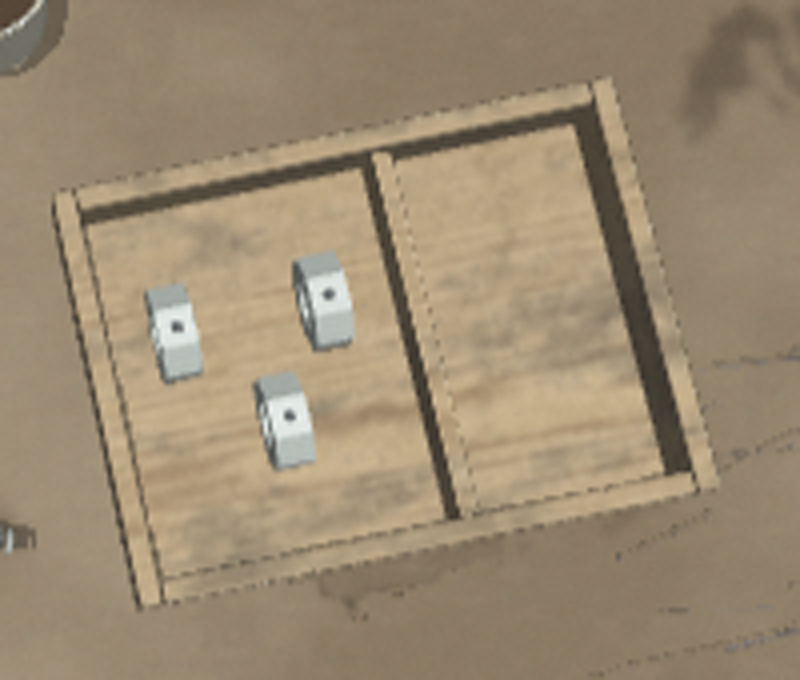

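The three collars stand well inside the larger compartment (crop px (177,330), (290,420), (327,300)), and I have hold of the knob. I'm turning it to three dots.

drive_tool:
  offset:
    - [0,0,0]
    - [0,0,0]
    - [0,0,0]
    - [0,0,0]
    - [0,0,0]
    - [0,0,0]
    - [0,0,0]
    - [0,0,0]
  angular:
    - [0.13,0,0]
    - [0.26,0,0]
    - [0.39,0,0]
    - [0.52,0,0]
    - [0.65,0,0]
    - [0.76,0,0]
    - [0.785,0,0]
    - [0.785,0,0]

```text
time_s: 36.67
tool_pos: [0.483, 0.0511, 0.163]
tool_rot: [-25.9, 89.8, 10.6]
force: [3.2, 4.7, -2.8]
grip_width: 0.0106
```

```bash
python3 plan.py  0.482 0.0498 0.162 36.4;python3 -c "
from h import *
print(tool()[2]['wrist_torque'])"
```

```text
t 36.67 tcp [0.483  0.0511 0.163 ] jaw 36.52 w 0.0106 F [ 3.2  4.7 -2.8] q7 26.2 tilt 0.17
[0.001, -0.0005, -0.0015] [0.0021, 0.0027, 0.0013] dist 0.002
[ 0.97656126 -0.72923156  0.01139564]
```

Opening, lifting and backing off.

drive_tool:
  offset:
    - [0,0,-0.001]
    - [0,0,-0.001]
    - [0,0,-0.001]
    - [0,0,-0.001]
    - [-0.03,0,0]
    - [-0.07,0,0]
    - [-0.12,0,0]
    - [-0.14,0,0]
  angular:
    - [0,0,0]
    - [0,0,0]
    - [0,0,0]
    - [0,0,0]
    - [0,0,0]
    - [0,0,0]
    - [0,0,0]
    - [0,0,0]
  fingers: 0

```text
time_s: 37.67
tool_pos: [0.4836, 0.0512, 0.3062]
tool_rot: [-36.7, 89.6, -0.2]
force: [1.5, -1.0, -0.7]
grip_width: 0.0433
```

```bash
python3 plan.py  0.45 -0.30 0.31 10
```

```text
t 37.67 tcp [0.4836 0.0512 0.3062] jaw 36.53 w 0.0433 F [ 1.5 -1.  -0.7] q7 29.2 tilt 0.41
[-0.0041, -0.2622, -0.236] [0.463, 0.0067, 0.0029] dist 0.353
```

drive_tool:
  offset:
    - [-0.004,-0.03,-0.027]
    - [-0.004,-0.065,-0.058]
    - [-0.004,-0.1,-0.09]
    - [-0.004,-0.135,-0.12]
    - [-0.004,-0.17,-0.15]
    - [-0.004,-0.2,-0.18]
    - [-0.004,-0.235,-0.21]
    - [-0.004,-0.27,-0.245]
    - [-0.004,-0.31,-0.28]
    - [-0.004,-0.35,-0.315]
  angular:
    - [0.1,0,0]
    - [0.2,0,0]
    - [0.3,0,0]
    - [0.4,0,0]
    - [0.5,0,0]
    - [0.6,0,0]
    - [0.6,0,0]
    - [0.6,0,0]
    - [0.6,0,0]
    - [0.6,0,0]

```text
time_s: 38.92
tool_pos: [0.4383, -0.4193, 0.3099]
tool_rot: [-4.6, 89.6, -2.4]
force: [0.2, 0.5, 0.0]
grip_width: 0.0435
```

drive_tool:
  offset:
    - [0,-0.03,0]
    - [0,-0.06,0]
    - [0,-0.08,0]
    - [0,-0.08,0]
    - [0,-0.08,0]
  angular:
    - [0,0,0]
    - [0,0,0]
    - [0,0,0]
    - [0,0,0]
    - [0,0,0]

```text
time_s: 39.55
tool_pos: [0.4416, -0.4983, 0.3098]
tool_rot: [3.4, 89.6, 5.6]
force: [-0.1, 0.2, -0.6]
grip_width: 0.0436
```

```bash
python3 plan.py
python3 - <<'E'
from h import *
t=cam("top","top11");s=cam("scene","scene11")
a=cv2.resize(t["pixels"][80:330,190:510],None,fx=2,fy=2);cv2.imwrite("pics/f1.png",a[:,:,::-1])
b=cv2.resize(s["pixels"][100:300,220:480],None,fx=3,fy=3);cv2.imwrite("pics/f2.png",b[:,:,::-1])
E
```

```text
t 39.55 tcp [ 0.4416 -0.4983  0.3098] jaw 2.2 w 0.0436 F [-0.1  0.2 -0.6] q7 46.4 tilt 0.4
```

View pics/f1.png

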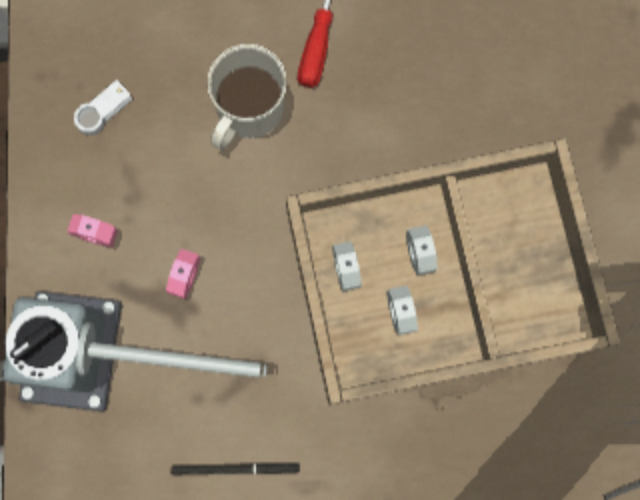

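View pics/f2.png

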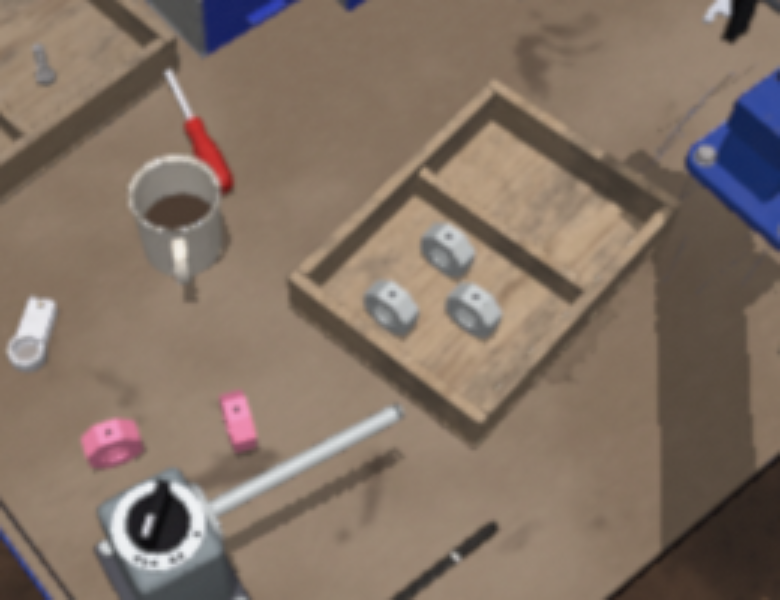

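All collars are in the larger compartment. The mug, loupe, marker and pink look-alikes are where they began. I'm measuring the knob angle and the collar positions before handing in.

Run:
```python
from h import *
t=cam("top");crop(t,190,225,260,285,8,"f3")
ctr=np.array([.55,-.352]);y=np.array([.182,-.983]);x=np.array([-.983,-.182])
for u,v in[(364,213),(391.5,235),(402,204)]:
    p=onz(t,u,v,.054)[:2]-ctr; print("collar tray xy",(p@x).round(3),(p@y).round(3))
im=t["pixels"][225:285,190:260].astype(np.uint8)
hull=im.min(2)
```

```text
collar tray xy -0.025 -0.1
collar tray xy 0.031 -0.056
collar tray xy -0.027 -0.02
```

View pics/f3.png

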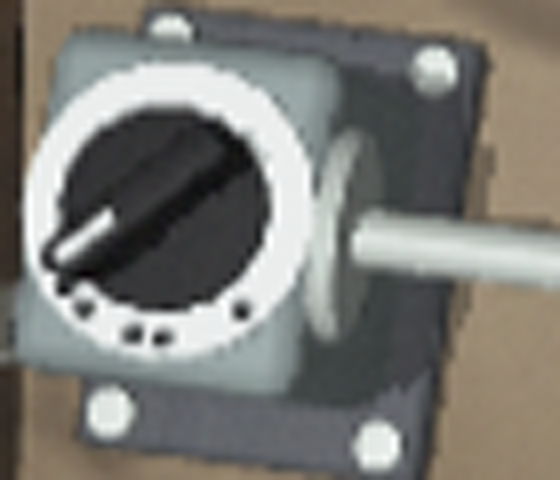

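```bash
python3 -c "
from cell import sign_off
print(sign_off())"
```

```text
the job is handed in; nothing more can be done
None
```

The job is done and handed in at about 40 s of robot time; `sign_off` gave no verdict.

- **What I did:** I turned the selector from one dot to two, and the stop finger folded away. I slid the three collars present off the open end, stood each in the tray's larger compartment, then turned the selector to three dots.
- **Collars:** the last pictures show all three standing at tray positions of about (-0.025, -0.100), (0.031, -0.056) and (-0.027, -0.020) m, well inside the limits. The tray was level and had not been knocked.
- **Selector:** the knob points at three dots. The white line shows about 87° of turn from one dot, against 90° nominal, which is within what I can read from the picture.
- **Everything else:** the mug, loupe, marker and pink look-alikes look unmoved by eye, and the arm is clear of everything.
- **Disagreement:** one early two-view estimate of the dial centre came out wrong because the picture mask was poor. I used the single-view position at the known height instead, and the grip on the knob confirmed it to about 1 mm. No other check failed, and the grip never slackened.

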